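Lock the tilted marking board and hold the template flush on its slope

TASK

The small tilting board has been set to the embroiderer's slope: first turn the clamp collar on the right-hand end of its hinge all the way over to its lock mark, so that the board cannot tip. Then take the marking template by its wooden grip, tilt it to the slope and hold it flat on the card, centred inside the four corner marks with its long sides running up the slope (either end up). Finish still gripping it there, pressed lightly and flush against the board for tracing; do not alter the board's slope, and leave the other things on the bench where they lie.

Things in the scene. Friction and masses are not known exactly. Their poses are not given: they have to be found in the camera images.
- stand: Fixed grey base 250 x 330 x 15 mm. Origin: centre of its underside; x away from the robot (up the slope), y left along the hinge, z up. Cheeks 12 mm thick, 142 mm left and right of the middle, 70 mm wide in x, rise to 135 mm; they carry the hinge axle, along y at x = 0, 100 mm above the table. Scale plate (radius 50 mm) outside the right cheek, at y = -150 mm.
- lock_collar (a joint): Clamp collar about the hinge axle, rad: 0 open, 1.1 locked on its stop, its lug at the scale plate's white bar. Starts at 0 to 0.3. Steel ring, radius 32 mm, 26 mm wide, centred 165 mm right of the stand's middle (stand y = -0.165). At 0 the lug leans 0.6 rad from vertical towards the robot (stand -x), at 1.1 it leans 0.5 rad away. Stays where left. Locking it brakes the board.
- collar_lug (a point): Middle of the outer end of the collar's thumb lug, 72 mm from the axle; the lug is 14 mm thick around the ring and 20 mm wide along the axle. Pushing it away from the robot, over the top, locks the collar; that takes about 2 to 6 N here.
- board: Plywood board 240 mm (up the slope) x 262 x 12 mm with a 1 mm dark card on top, tilting on the axle. Origin: on the axle, 35 mm under the face's centre; x up the slope, y left along the hinge, z square out of the face. Slope 0.21 to 0.56 rad, rising away from the robot. Ledge at the lower edge, 8 mm wide, 7 mm proud. Unlocked, about 5 N at an edge tips it; locked, it holds.
- board_mark (a point): Point on the face of the card midway between the four white corner marks, 35 mm from the axle; axes as the board. The marks enclose 140 mm up the slope by 104 mm across, 10 mm more than the template on each side.
- board_top (a point): Middle of the board's upper edge, level with the face, 120 mm up the slope from board_mark.
- template: Marking template: flat steel-grey metal plate 120 x 84 x 5 mm with a wooden grip bar standing along its middle, 0.14 to 0.24 kg, lying flat on the table. Origin: centre of its underside; x along its 120 mm length (and along the grip), z up through the grip. The grip bar is 70 mm long, 16 mm wide (y) and reaches to 40 mm above the underside.
- template_grip (a point): Point in the middle of the grip bar, 25 mm above the template's underside.
- circle_plate: Bystander: plain metal plate without a grip, 112 x 76 x 4 mm. Origin under its centre.
- spool_a: Bystander: standing thread spool, 42 mm across, 59 mm high. Origin under its centre.
- spool_b: Bystander: standing thread spool, 42 mm across, 59 mm high. Origin under its centre.
- spool_c: Bystander: standing thread spool, 42 mm across, 59 mm high. Origin under its centre.
- pen: Bystander: marking pen lying flat, 105 mm long (x), 12 mm thick. Origin under its middle.
- card_tray: Bystander: open card tray, 58 x 210 x 38 mm. Origin under its centre.
- scissors: Bystander: small scissors lying flat, about 150 mm long (x), 10 mm thick. Origin near the rivet.
- pin_jar: Bystander: closed glass jar of radius 28 mm and 65 mm high. Origin under its centre.
Not all that is in view belongs to the job. Leave any black or pink look-alike of the template alone.

How it is judged:
By the outcome, as a careful person would: the job done as asked, in the order asked, and still so for the second after the job is handed in, while the arm keeps its last pose, push and grip.
It also fails if it takes over 72 s, if anything falls off the work surface, if the arm or the gripper's body presses on something with over 40 N, if the wrist force passes 120 N, or if a joint passes its speed limit or range.

ROBOT

A 7-joint arm with a two-finger parallel gripper is mounted at the origin on the work surface. World frame = base frame: x ahead of the robot, y to its left, z up, the work surface at z = 0. Lengths are in m, angles in rad, forces in N, time in s.
With the tool pointing down it reaches from about 0.425 to 0.875 m from the base axis. Payload 4.7 kg.
Tool frame: the origin (TCP) lies midway between the tips of the shut fingers; the grasp point (between the pads) lies 19 mm behind it; y points along the fingers, z is the direction in which the jaws open and shut, and the axes are right-handed (so a half turn about y gives the same grasp; the last joint's range is limited). The gripper opens to 87 mm and grips with 3 to 60 N. Pads are 19 mm wide; open, the fingers measure 117 mm over their backs; the gripper's body (75 mm by 190 mm) begins 51 mm behind the grasp point.
Start: joints at [-1.212, 0.321, -0.07, 1.45, 0.023, 1.371, -0.057], TCP at [0.22, 0.612, 0.223] pointing down, gripper open.
Joint ranges: [-2.86, 2.86], [-0.3, 2.09], [-1.38, 1.24], [0.06, 2.45], [-1.56, 4.7], [0.09, 2.05], [-2.69, 2.69]. Speed limits (rad/s): [2.57, 2.57, 3.14, 3.14, 3.14, 3.14, 3.14].

INTERFACE

Orientations are given as a rotation vector (axis times angle).
In Python, from bench import ctrl gives the robot as it stands.
- The arm moves only by the tool play_rows, never from a script. Its arguments are lists of equal length, an entry for each row: "translation": the shift along the tool's x, y, z in mm, a list of three; "turn": the turn, a rotation vector about the tool's x, y, z in rad, a list of three; "fingers": the opening, from -1 (shut) to 1 (fully open), so that 0 is half open. In form: {"translation": [[dx, dy, dz], ...], "turn": [[wx, wy, wz], ...], "fingers": [fingers, ...]}. A call has exactly 10 rows; each row shifts and turns the commanded pose from where the row before left it, along the tool's axes as they then stand; what a row does not reach is not made up. A row lasts 1/12 s, in which the tool goes at most 41.7 mm and 7.16 degrees, less where a joint would pass 70% of its speed; a pose out of reach is approached as far as the arm can. A call with a gripper value outside its range is refused whole. The fingers move at their own pace and stop on an object; "grip_force" is the grip in N (left out, the last holds). Time passes only in rows, so rows that do not move let the fingers close, or fill a call up. It gives the time, the measured TCP pose, the force and the opening at its end, in the units of the state.
- ctrl.get_state(): the state, without advancing time (a new reading comes with each control period).
- ctrl.get_image(name): name is "scene" or "top" or "wrist"; returns the picture (420x560x3 uint8, blue, green, red); there is no depth.
- ctrl.camera_info(name): a dict with "camera_matrix" (3x3 intrinsics, pixels), "k1" (the pictures are not rectified: a ray, as slopes to the right and down, at radius r is drawn at 1 + k1 r^2 times it, then the intrinsics apply), "R" (3x3) and "t" (3): a world point X has camera coordinates R X + t. Camera axes: x right, y down, z forward; pixel columns grow to the right and rows downward; lengths in m; the calibration is good to about 2 mm. A picture is of the moment at which its call begins: read the wrist's pose just before it. camera_info takes no time and is no camera call; for the wrist camera it gives the pose at the moment of the call.
- ctrl.close_job(): hands the job in, once; it reports no verdict.
The state is a dict: "time": time; "joint_positions": joint angles; "qd": joint speeds; "joint_torque": joint torques, N m; "position": TCP position; "tool_rot": TCP orientation; "ft_force": force on the tool from outside, world axes, zero at the start; "torque": the same for the moment, N m; "grip_width": opening from 0.0 (shut) to 1.0 (fully open).
Only numpy, scipy, OpenCV 4.12 (cv2) and the standard library are available. Lean on these libraries where they do the work, as an engineer would, in place of code of your own. Each camera call takes 0.05 s, during which the arm holds its last target.

## Working session

There is one attempt and no reset: what is moved stays moved. The work goes in short steps, Python scripts to look and compute and a tool call to move; the robot and the scene stay as the last step left them, time stands still between calls to the robot, and variables do not carry over. Pictures are saved under pics/ and viewed, and the job is handed in when it is done.

Besides the shell and the picture viewer there is one more tool, called after "Call:" in YAML: its name, and indented under it one key for each argument. play_rows: Moves the arm, as the interface text tells. Its arguments: {"type":"object","properties":{"translation":{"type":"array"},"turn":{"type":"array"},"fingers":{"type":"array"},"grip_force":{"type":"number"}},"required":["translation","turn","fingers"]}

```bash
ls; mkdir -p pics; python3 - <<'E'
from bench import ctrl
import cv2, numpy as np
np.set_printoptions(precision=4,suppress=True)
print(ctrl.get_state())
for n in ("scene","top","wrist"):
    print(n,ctrl.camera_info(n))
    cv2.imwrite(f"pics/{n}0.png",ctrl.get_image(n))
E
```

```text
pics
{'time': 0.0, 'joint_positions': array([-1.2119,  0.3218, -0.0701,  1.4517,  0.0226,  1.3708, -0.0569]), 'qd': array([-0.0002,  0.0013,  0.0013, -0.0005,  0.0001, -0.0004, -0.0002]), 'joint_torque': array([  0.0002, -49.1289,  -0.4037, -31.2527,  -0.064 ,   0.0437,
         0.0001]), 'position': array([0.2196, 0.6112, 0.2215]), 'tool_rot': array([-1.5557,  0.2708, -0.2704]), 'ft_force': array([-0.399 ,  0.6619,  0.3299]), 'torque': array([-0.028 , -0.0272, -0.0098]), 'grip_width': 1.002522978580723}
scene {'camera_matrix': array([[433.0528,   0.    , 277.0301],
       [  0.    , 433.0528, 215.0617],
       [  0.    ,   0.    ,   1.    ]]), 'k1': -0.057771493401844856, 'R': array([[-0.7739,  0.6333, -0.0013],
       [ 0.3947,  0.4807, -0.783 ],
       [-0.4953, -0.6065, -0.622 ]]), 't': array([ 0.439 , -0.164 ,  1.7086])}
top {'camera_matrix': array([[467.9244,   0.    , 283.3294],
       [  0.    , 467.9244, 201.2763],
       [  0.    ,   0.    ,   1.    ]]), 'k1': -0.15060970155685854, 'R': array([[-0.012 , -0.9997, -0.0222],
       [-0.9902,  0.015 , -0.1388],
       [ 0.1391,  0.0203, -0.9901]]), 't': array([0.0528, 0.5966, 1.5756])}
wrist {'camera_matrix': array([[298.6959,   0.    , 278.7782],
       [  0.    , 298.6959, 212.4764],
       [  0.    ,   0.    ,   1.    ]]), 'k1': 0.013220851557271044, 'R': array([[ 0.3371,  0.9415, -0.0025],
       [ 0.9119, -0.3258,  0.2496],
       [ 0.2342, -0.0865, -0.9683]]), 't': array([-0.6483, -0.0325,  0.3898])}
```

View pics/scene0.png

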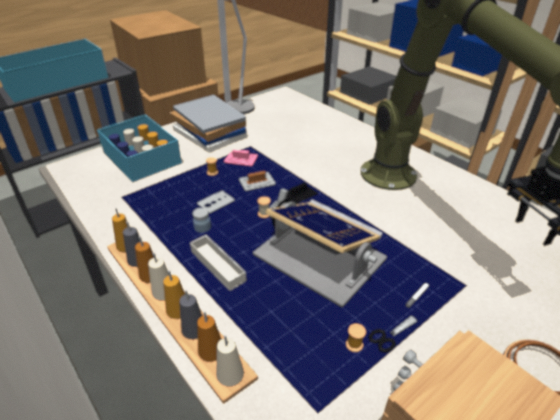

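View pics/top0.png

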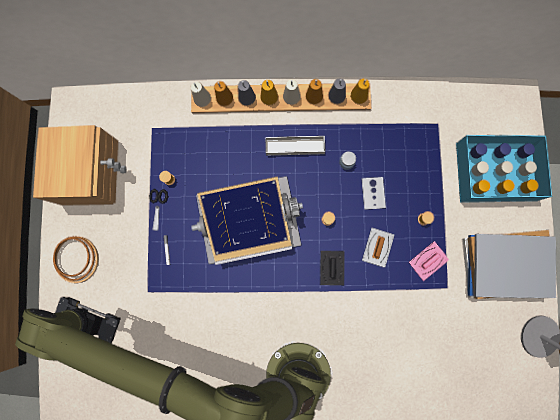

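View pics/wrist0.png

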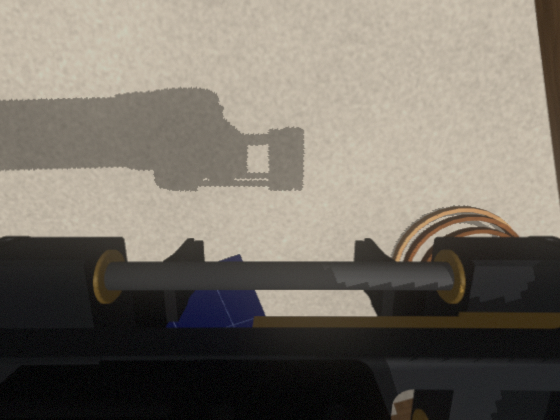

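The top view shows the stand at about (248,220) and the collar at (292,208). The grey template with its wooden grip is at (378,247), and the black and pink look-alikes are at (332,267) and (428,260). I'll zoom in next.

```bash
python3 - <<'E'
import cv2
t=cv2.imread("pics/top0.png")
cv2.imwrite("pics/t_board.png",cv2.resize(t[165:275,180:315],None,fx=5.5,fy=5.5,interpolation=cv2.INTER_CUBIC))
cv2.imwrite("pics/t_temp.png",cv2.resize(t[215:285,310:450],None,fx=5.5,fy=5.5,interpolation=cv2.INTER_CUBIC))
s=cv2.imread("pics/scene0.png")
cv2.imwrite("pics/s_board.png",cv2.resize(s[185:305,245:395],None,fx=5,fy=5,interpolation=cv2.INTER_CUBIC))
E
```

```text
(no output)
```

View pics/t_board.png

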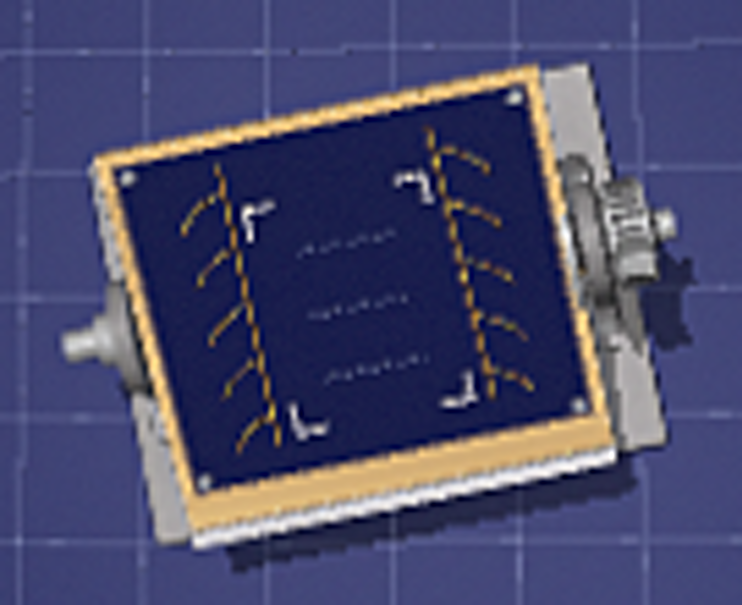

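View pics/t_temp.png

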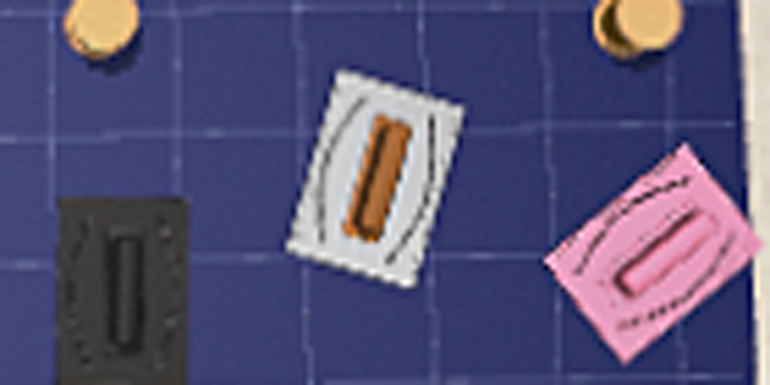

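View pics/s_board.png

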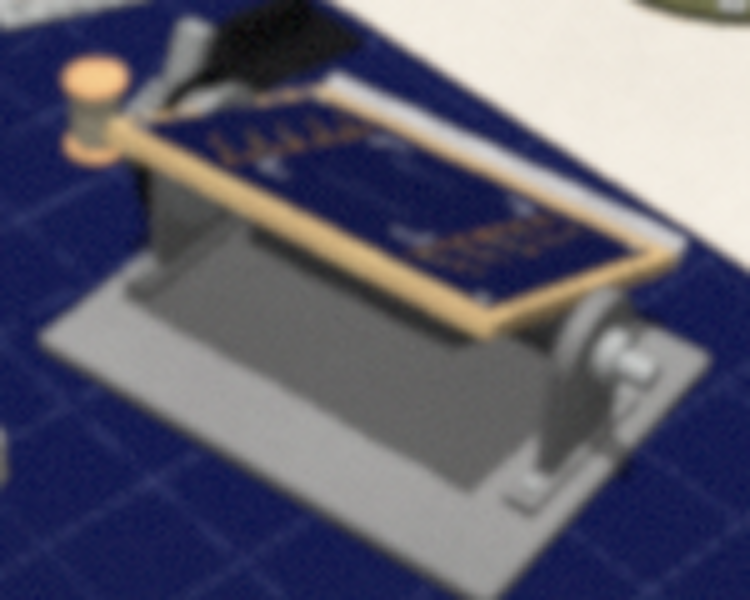

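```bash
cat > h.py <<'E'
import cv2, numpy as np
from bench import ctrl
np.set_printoptions(precision=4,suppress=True)
def proj(ci,X):
    c=np.asarray(X)@ci["R"].T+ci["t"]; s=c[...,:2]/c[...,2:3]
    r2=(s**2).sum(-1,keepdims=True); s=s*(1+ci["k1"]*r2); K=ci["camera_matrix"]
    return s*[K[0,0],K[1,1]]+[K[0,2],K[1,2]]
def ray(ci,p):
    K=ci["camera_matrix"]
    u=cv2.undistortPoints(np.array(p,float).reshape(-1,1,2),K,np.array([ci["k1"],0,0,0,0.])).reshape(-1,2)
    d=np.c_[u,np.ones(len(u))]@ci["R"]; o=-ci["R"].T@ci["t"]
    return o,d/np.linalg.norm(d,axis=1,keepdims=True)
def onplane(ci,p,z):
    o,d=ray(ci,p); return o+d*((z-o[2])/d[:,2:3])
def blobs(m,amin=3):
    n,l,st,c=cv2.connectedComponentsWithStats(m.astype(np.uint8)); 
    return [(st[i][4],c[i]) for i in range(1,n) if st[i][4]>=amin]
E
python3 - <<'E'
from h import *
for n,(x0,y0,x1,y1) in (("top",(200,178,293,255)),("scene",(270,195,375,250))):
    im=cv2.imread(f"pics/{n}0.png")
    hsv=cv2.cvtColor(im,cv2.COLOR_BGR2HSV)
    lo=im.min(2).astype(int)
    m=(lo>(120 if n=="top" else 75)); m2=np.zeros_like(m); m2[y0:y1,x0:x1]=m[y0:y1,x0:x1]
    for a,c in blobs(m2,2): print(n,a,c)
t=cv2.imread("pics/top0.png"); ci=ctrl.camera_info("top")
hsv=cv2.cvtColor(t,cv2.COLOR_BGR2HSV)
roi=np.zeros(t.shape[:2],bool); roi[222:275,355:400]=1
m=roi&(hsv[...,2]>120)&(hsv[...,1]<60)
g=roi&(hsv[...,0]<20)&(hsv[...,1]>90)
for nm,mm in (("plate",m|g),("grip",g)):
    cs=max(cv2.findContours(mm.astype(np.uint8),0,2)[0],key=cv2.contourArea)
    r=cv2.minAreaRect(cs); b=cv2.boxPoints(r); print(nm,r)
    print(onplane(ci,b,0.005 if nm=="plate" else 0.04), onplane(ci,[r[0]],0.005 if nm=="plate" else 0.04))
E
```

```text
top 557 [266.1221 206.    ]
top 3 [273.3333 182.3333]
top 3 [202.6667 196.6667]
top 13 [255.4615 198.0769]
top 5 [285.2 196.6]
top 45 [286.6667 206.7778]
top 12 [225.25 204.25]
top 27 [201.1481 211.4074]
top 2 [292.  213.5]
top 45 [201.4222 224.6444]
top 158 [208.2532 242.1835]
top 12 [290.75   225.1667]
top 7 [292. 232.]
top 10 [264.1 236.3]
top 8 [233.625 241.75 ]
top 3 [284.6667 238.3333]
top 4 [237.5 242.5]
top 164 [270.2805 250.5793]
top 3 [216.6667 252.3333]
scene 3064 [325.0114 222.7693]
scene 5 [270. 200.]
scene 10 [298.1 217.2]
scene 8 [329.125 232.875]
plate ((377.9085693359375, 247.1210479736328), (24.3250675201416, 35.013893127441406), 16.50436019897461)
[[ 0.3901 -0.2238  0.005 ]
 [ 0.5069 -0.2625  0.005 ]
 [ 0.4811 -0.3444  0.005 ]
 [ 0.3644 -0.3049  0.005 ]] [[ 0.4354 -0.2837  0.005 ]]
grip ((378.149658203125, 247.19107055664062), (6.828425407409668, 21.952539443969727), 16.389541625976562)
[[ 0.4016 -0.2552  0.04  ]
 [ 0.4732 -0.279   0.04  ]
 [ 0.4662 -0.3014  0.04  ]
 [ 0.3946 -0.2775  0.04  ]] [[ 0.4338 -0.2782  0.04  ]]
```

```bash
cat > board.py <<'E'
from h import *
from scipy.optimize import least_squares
from scipy.spatial.transform import Rotation as Rr
# visible frame: marks order UL,UR,LR,LL (up slope / left y)
def wc(im,c,r=6):
    x,y=int(round(c[0])),int(round(c[1])); w=im[y-r:y+r+1,x-r:x+r+1].min(2).astype(float)
    w=np.clip(w-np.median(w)-15,0,None); g=np.mgrid[y-r:y+r+1,x-r:x+r+1]
    return np.array([(w*g[1]).sum()/w.sum(),(w*g[0]).sum()/w.sum()])
t=cv2.imread("pics/top0.png"); s=cv2.imread("pics/scene0.png")
ct,cs=ctrl.camera_info("top"),ctrl.camera_info("scene")
f=lambda p,k,o:(np.array(p,float)+.5)/k-.5+o
T=[wc(t,c,5) for c in [(226,204),(255.5,198.),(263.5,236.),(235.5,242)]]
S=[wc(s,c,5) for c in f([(270,168),(410,237),(528,207),(385,143)],5,[245,185])]
# scene views from behind: near-left in image? resolved below
print(np.array(T)); print(np.array(S))
# board corners clicks
Tc=f([(95,158),(538,66)],5.5,[180,165])
E
python3 board.py
```

```text
[[225.2371 204.1181]
 [255.86   197.8407]
 [264.0724 235.9945]
 [234.9667 241.8312]]
[[296.5785 220.2594]
 [325.9472 234.7341]
 [352.0436 222.2963]
 [324.2618 209.1654]]
```

```bash
python3 - <<'E'
from h import *
s=cv2.imread("pics/scene0.png")
c=s[190:260,265:390]
c=cv2.resize(c,None,fx=6,fy=6,interpolation=cv2.INTER_CUBIC)
c=np.clip(c.astype(float)*1.6,0,255).astype(np.uint8)
cv2.imwrite("pics/s_b2.png",c)
E
```

```text
(no output)
```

View pics/s_b2.png

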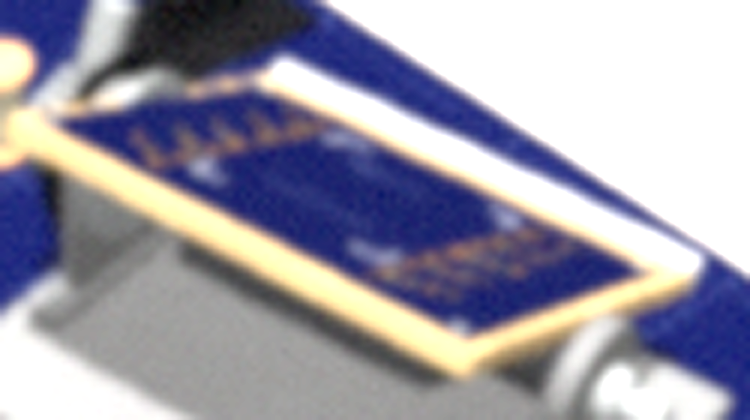

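```bash
cat >> board.py <<'E'
S=f([(375,252),(207,172),(350,142),(510,218)],6,[265,190])
Tr=f([(128,178),(515,97),(580,405),(205,482)],5.5,[180,165]); Srul=f([(460,325)],6,[265,190])
sg=np.array([[1,1],[1,-1],[-1,-1],[-1,1]])
def frame(p):
    x,y,yaw,sl=p[:4]; return np.array([x,y,.1]),Rr.from_euler("ZY",[yaw,-sl]).as_matrix()
def pts(p,ax,ay,z=.035):
    o,R=frame(p); return o+np.c_[sg*[ax,ay],np.full(4,z)]@R.T
def res(p):
    M=pts(p,p[4],p[5]); V=pts(p,p[6],p[7]); C=pts(p,.12,.131)
    return np.r_[(proj(ct,M)-T).ravel(),(proj(cs,M)-S).ravel(),(proj(ct,V)-Tr).ravel(),(proj(cs,V[:1])-Srul).ravel(),.5*(proj(ct,C[:2])-Tc).ravel()]
if __name__=="__main__":
    q=least_squares(res,[.6,.06,.2,.35,.065,.047,.11,.11],loss="soft_l1",x_scale=[.1,.1,.1,.1,.01,.01,.01,.01])
    p=q.x; print(p); print(res(p).reshape(-1,2)); np.save("board.npy",p[:4])
    o,R=frame(p); print("mark",o+R[:,2]*.035)
    Rs=Rr.from_euler("Z",p[2]).as_matrix()
    for n,ci in(("top",ct),("scene",cs)):
      for a in (0,.1,.2,.3,1.1):
        th=-.6+a; X=np.array([p[0],p[1],.1])+Rs@[.072*np.sin(th),-.165,.072*np.cos(th)]
        print(n,"lug at",a,X,proj(ci,X))
E
python3 board.py
```

```text
[[225.2371 204.1181]
 [255.86   197.8407]
 [264.0724 235.9945]
 [234.9667 241.8312]]
[[296.5785 220.2594]
 [325.9472 234.7341]
 [352.0436 222.2963]
 [324.2618 209.1654]]
[0.5407 0.1716 0.1853 0.4446 0.0674 0.049  0.0998 0.1146]
[[ 0.3249 -0.7648]
 [-0.4606 -0.5033]
 [-0.3029 -0.2988]
 [-0.2531 -0.3304]
 [-0.0146  0.8359]
 [-0.2908 -0.26  ]
 [-0.611   0.4431]
 [-0.5359  0.8193]
 [ 0.4663  0.985 ]
 [ 0.2456  1.5369]
 [ 0.0265  2.4735]
 [ 0.7618  1.9211]
 [ 0.4528  0.8028]
 [-0.0124 -0.1484]
 [-0.0474  0.0713]]
mark [0.5259 0.1688 0.1316]
top lug at 0 [0.5311 0.0019 0.1594] [296.1871 216.5076]
top lug at 0.1 [0.5372 0.003  0.1632] [295.8081 214.5024]
top lug at 0.2 [0.5435 0.0042 0.1663] [295.4053 212.4064]
top lug at 0.3 [0.5502 0.0055 0.1688] [294.9831 210.2431]
top lug at 1.1 [0.605  0.0157 0.1632] [291.503  193.4981]
scene lug at 0 [0.5311 0.0019 0.1594] [286.3586 189.8592]
scene lug at 0.1 [0.5372 0.003  0.1632] [285.1216 189.7388]
scene lug at 0.2 [0.5435 0.0042 0.1663] [283.8007 189.8347]
scene lug at 0.3 [0.5502 0.0055 0.1688] [282.4086 190.1487]
scene lug at 1.1 [0.605  0.0157 0.1632] [270.5484 199.9036]
```

```bash
python3 - <<'E'
from h import *
from scipy.spatial.transform import Rotation as Rr
s=ctrl.get_state(); R=Rr.from_rotvec(s["tool_rot"]).as_matrix(); print(s["position"],"\n",R)
ci=ctrl.camera_info("wrist"); o=-ci["R"].T@ci["t"]
print("cam in tool",R.T@(o-s["position"]),"\naxes",(ci["R"]@R))
E
```

```text
[0.2196 0.6113 0.2217] 
 [[ 0.9411 -0.0004  0.338 ]
 [-0.338  -0.0014  0.9411]
 [ 0.0001 -1.     -0.0014]]
cam in tool [-0.0665 -0.1624 -0.0006] 
axes [[-0.0009  0.0008  1.    ]
 [ 0.9684 -0.2495  0.0011]
 [ 0.2495  0.9684 -0.0006]]
```

Call:
play_rows:
  translation:
    - [0,-10,0]
    - [0,-10,0]
    - [0,-10,0]
    - [0,-10,0]
    - [0,-10,0]
    - [0,-10,0]
    - [0,-10,0]
    - [0,-10,0]
    - [0,-10,0]
    - [0,-10,0]
  turn:
    - [0,0.104,0]
    - [0,0.104,0]
    - [0,0.104,0]
    - [0,0.104,0]
    - [0,0.104,0]
    - [0,0.104,0]
    - [0,0.104,0]
    - [0,0.104,0]
    - [0,0.104,0]
    - [0,0.104,0]
  fingers: [-1,-1,-1,-1,-1,-1,-1,-1,-1,-1]
  grip_force: 20

```text
time: 0.98
position: [0.2196, 0.6116, 0.3226]
tool_rot: [-1.29, 1.075, -1.075]
ft_force: [-0.2, 0.3, -0.3]
grip_width: 0.325
```

```bash
cat > to.py <<'E'
import sys
from h import *
from scipy.spatial.transform import Rotation as Rr
def show(P,Rt=None):
    s=ctrl.get_state(); R=Rr.from_rotvec(s["tool_rot"])
    print("t",round(s["time"],2),"pos",s["position"],"F",s["ft_force"],"grip",round(s["grip_width"],3))
    print("delta mm tool",R.as_matrix().T@(np.array(P)-s["position"])*1000)
    if Rt is not None: print("turn",(R.inv()*Rr.from_matrix(Rt)).as_rotvec())
if __name__=="__main__": show([float(a) for a in sys.argv[1:4]])
E
python3 to.py .533 .211 .36
```

```text
t 0.98 pos [0.2196 0.6116 0.3226] F [-0.1971  0.3112 -0.2854] grip 0.325
delta mm tool [450.4553 -37.1739 236.1661]
```

Call:
play_rows:
  translation:
    - [36,-4,19]
    - [36,-4,19]
    - [36,-4,19]
    - [36,-4,19]
    - [36,-4,19]
    - [36,-4,19]
    - [36,-4,19]
    - [36,-4,19]
    - [36,-4,19]
    - [36,-2,19]
  turn:
    - [0,0,0]
    - [0,0,0]
    - [0,0,0]
    - [0,0,0]
    - [0,0,0]
    - [0,0,0]
    - [0,0,0]
    - [0,0,0]
    - [0,0,0]
    - [0,0,0]
  fingers: [-1,-1,-1,-1,-1,-1,-1,-1,-1,-1]

```text
time: 1.82
position: [0.4739, 0.2913, 0.3611]
tool_rot: [-1.291, 1.071, -1.071]
ft_force: [0.7, 0.6, 0.1]
grip_width: 0.005
```

Call:
play_rows:
  translation:
    - [36,0,19]
    - [36,0,19]
    - [18,0,9]
    - [0,0,0]
    - [0,0,0]
    - [0,0,0]
    - [0,0,0]
    - [0,0,0]
    - [0,0,0]
    - [0,0,0]
  turn:
    - [0,0,0]
    - [0,0,0]
    - [0,0,0]
    - [0,0,0]
    - [0,0,0]
    - [0,0,0]
    - [0,0,0]
    - [0,0,0]
    - [0,0,0]
    - [0,0,0]
  fingers: [-1,-1,-1,-1,-1,-1,-1,-1,-1,-1]

```text
time: 2.65
position: [0.5354, 0.2142, 0.3606]
tool_rot: [-1.292, 1.07, -1.07]
ft_force: [-0.4, 0.2, 0.2]
grip_width: 0.001
```

```bash
python3 - <<'E'
from h import *
import pickle
s=ctrl.get_state(); ci=ctrl.camera_info("wrist"); im=ctrl.get_image("wrist")
cv2.imwrite("pics/w1.png",im); pickle.dump((s,ci),open("w1.pkl","wb")); print(s["time"],s["position"],s["joint_positions"])
p=np.load("board.npy"); from board import frame
o,R=frame(p); print(proj(ci,o+R[:,2]*.035))
E
```

```text
2.65 [0.5354 0.2142 0.3606] [-0.7922  0.1347  0.4167  1.4169 -0.0546  1.6012 -0.193 ]
[[225.2371 204.1181]
 [255.86   197.8407]
 [264.0724 235.9945]
 [234.9667 241.8312]]
[[296.5785 220.2594]
 [325.9472 234.7341]
 [352.0436 222.2963]
 [324.2618 209.1654]]
[264.9879 218.4664]
```

View pics/w1.png

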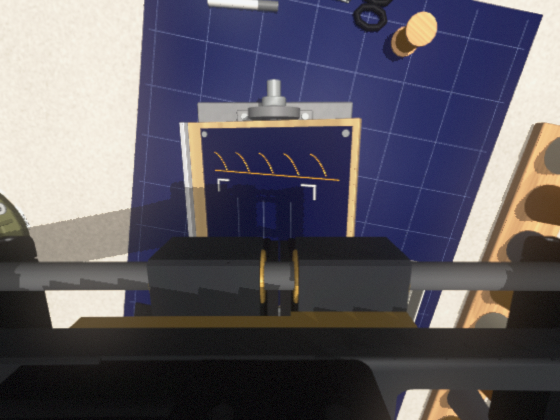

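```bash
python3 to.py .478 .0174 .34
```

```text
t 2.7 pos [0.5355 0.214  0.3606] F [-0.2147  0.3019  0.4195] grip 0.002
delta mm tool [182.422   20.5929 -93.1184]
```

Call:
play_rows:
  translation:
    - [30,3,-15]
    - [30,3,-15]
    - [30,3,-15]
    - [30,4,-16]
    - [30,4,-16]
    - [32,4,-16]
    - [0,0,0]
    - [0,0,0]
    - [0,0,0]
    - [0,0,0]
  turn:
    - [0,0,0]
    - [0,0,0]
    - [0,0,0]
    - [0,0,0]
    - [0,0,0]
    - [0,0,0]
    - [0,0,0]
    - [0,0,0]
    - [0,0,0]
    - [0,0,0]
  fingers: [-1,-1,-1,-1,-1,-1,-1,-1,-1,-1]

```text
time: 3.53
position: [0.4783, 0.0188, 0.3396]
tool_rot: [-1.292, 1.069, -1.069]
ft_force: [-0.3, 0.3, -0.8]
grip_width: 0.007
```

```bash
cat > snap.py <<'E'
import sys,pickle
from h import *
n=sys.argv[1]
s=ctrl.get_state(); ci=ctrl.camera_info("wrist"); im=ctrl.get_image("wrist")
cv2.imwrite(f"pics/{n}.png",im); pickle.dump((s,ci),open(f"{n}.pkl","wb")); print(s["time"],s["position"],s["joint_positions"],s["ft_force"])
E
python3 snap.py w2
```

```text
3.5333 [0.4783 0.0188 0.3396] [-0.6668 -0.1109  0.5257  1.6776  0.0554  1.5598  0.0439] [-0.2914  0.3142 -0.7629]
```

View pics/w2.png

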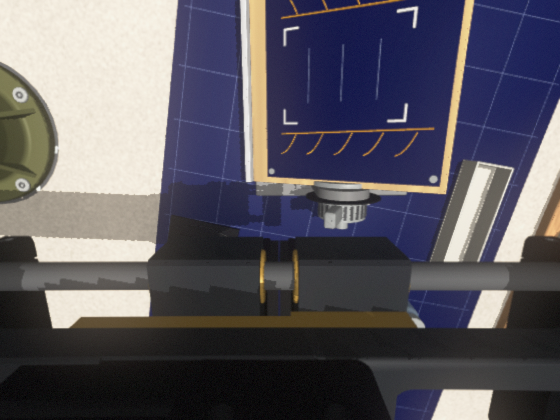

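```bash
python3 - <<'E'
from h import *
for n,box in (("w1",(212,172,330,205)),("w2",(275,0,425,132))):
    im=cv2.imread(f"pics/{n}.png"); x0,y0,x1,y1=box
    lo=im.min(2).astype(float); m=np.zeros(lo.shape,bool); m[y0:y1,x0:x1]=lo[y0:y1,x0:x1]>130
    for a,c in blobs(m,12): print(n,a,c)
im=cv2.imread("pics/w2.png"); cv2.imwrite("pics/w2z.png",cv2.resize(im[160:240,240:460],None,fx=3.6,fy=3.6,interpolation=cv2.INTER_CUBIC))
E
```

```text
w1 29 [221.8966 180.1724]
w1 70 [311.3143 189.5143]
w2 132 [410.5152  13.2045]
w2 70 [288.1143  32.4286]
w2 98 [400.9286 115.7143]
w2 64 [288.0469 119.9531]
```

View pics/w2z.png

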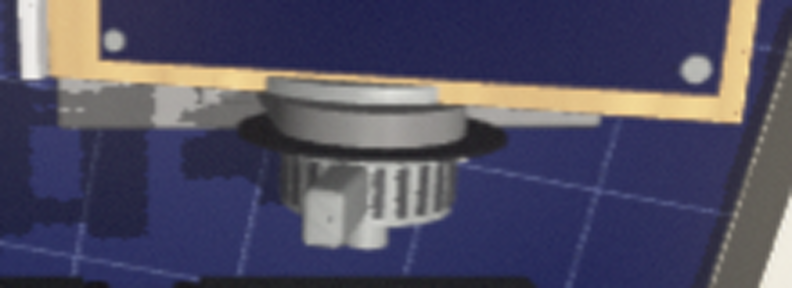

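```bash
sed -i '/^print/d' board.py; cat > fit2.py <<'E'
from board import *
import pickle
c1=pickle.load(open("w1.pkl","rb"))[1]; c2=pickle.load(open("w2.pkl","rb"))[1]
W2=np.array([(410.5,13.2),(400.9,115.7),(288.05,119.95),(288.1,32.4)])
W1=np.array([(311.3,189.5),(221.9,180.2)])
def parts(p):
    M=pts(p,p[4],p[5])
    return dict(w2=proj(c2,M)-W2,w1=proj(c1,M[[0,3]])-W1,top=proj(ct,M)-T,scene=proj(cs,M)-S)
def res2(p):
    d=parts(p); return np.r_[d["w2"].ravel(),d["w1"].ravel(),.8*d["top"].ravel(),.5*d["scene"].ravel(),(p[4:6]-[.0655,.0475])*300]
for nm,sel in (("all",None),("wrist",1)):
    fn=res2 if sel is None else (lambda p:np.r_[parts(p)["w2"].ravel(),parts(p)["w1"].ravel(),(p[4:6]-[.0655,.0475])*300])
    q=least_squares(fn,[.54,.17,.185,.44,.065,.047],x_scale=[.1,.1,.1,.1,.01,.01]); p=q.x
    print(nm,p); o,R=frame(p); print("mark",o+R[:,2]*.035)
    for k,v in parts(p).items(): print(k,v.round(2).tolist())
    Rs=Rr.from_euler("Z",p[2]).as_matrix()
    for a in (0,.1,.2,.3):
        th=-.6+a; print(a,proj(c2,np.array([p[0],p[1],.1])+Rs@[.072*np.sin(th),-.165,.072*np.cos(th)]))
    if sel is None: np.save("board.npy",p[:4])
E
python3 fit2.py
```

```text
all [0.5393 0.1686 0.1875 0.4507 0.067  0.049 ]
mark [0.5243 0.1658 0.1315]
w2 [[0.66, -0.4], [-0.42, 0.38], [-0.21, -1.01], [0.53, 0.13]]
w1 [[-0.33, -0.96], [-0.4, 1.14]]
top [[1.25, -0.09], [0.46, 0.11], [0.62, -0.05], [0.68, -0.02]]
scene [[-0.2, -0.08], [-0.45, -1.07], [-1.1, -0.06], [-1.06, 0.24]]
0 [317.6486 218.5199]
0.1 [323.2613 219.3885]
0.2 [329.2    220.1272]
0.3 [335.3813 220.7211]
wrist [0.5395 0.1685 0.1872 0.4564 0.0671 0.049 ]
mark [0.5243 0.1656 0.1314]
w2 [[0.67, -0.34], [-0.46, 0.58], [-0.22, -0.83], [0.55, 0.38]]
w1 [[-0.39, -0.79], [-0.31, 1.18]]
top [[1.29, -0.08], [0.53, 0.12], [0.68, -0.06], [0.73, -0.03]]
scene [[-0.22, -0.21], [-0.48, -1.21], [-1.16, 0.04], [-1.11, 0.35]]
0 [317.7096 218.6541]
0.1 [323.3224 219.5255]
0.2 [329.2608 220.267 ]
0.3 [335.4417 220.8635]
```

```bash
python3 to.py .4965 -.0085 .145
```

```text
t 3.58 pos [0.4784 0.0188 0.3395] F [ 0.1114 -0.0628  0.7321] grip 0.007
delta mm tool [ 30.1764 194.522   12.73  ]
```

Call:
play_rows:
  translation:
    - [15,10,6]
    - [15,20,7]
    - [0,35,0]
    - [0,35,0]
    - [0,35,0]
    - [0,30,0]
    - [0,20,0]
    - [0,9,0]
    - [0,0,0]
    - [0,0,0]
  turn:
    - [0,0,0]
    - [0,0,0]
    - [0,0,0]
    - [0,0,0]
    - [0,0,0]
    - [0,0,0]
    - [0,0,0]
    - [0,0,0]
    - [0,0,0]
    - [0,0,0]
  fingers: [-1,-1,-1,-1,-1,-1,-1,-1,-1,-1]
  grip_force: 40

```text
time: 4.42
position: [0.4971, -0.0093, 0.1461]
tool_rot: [-1.292, 1.07, -1.071]
ft_force: [0.5, 0.3, 0.9]
grip_width: 0.004
```

```bash
python3 snap.py w3; python3 - <<'E'
from h import *
s=ctrl.get_image("scene"); cv2.imwrite("pics/s3.png",cv2.resize(s[140:260,215:345],None,fx=5,fy=5,interpolation=cv2.INTER_CUBIC))
E
```

```text
4.4167 [ 0.4971 -0.0093  0.1461] [-0.6171  0.0425  0.6007  1.9412 -0.0257  1.1651  0.1804] [0.5111 0.2888 0.8634]
```

View pics/w3.png

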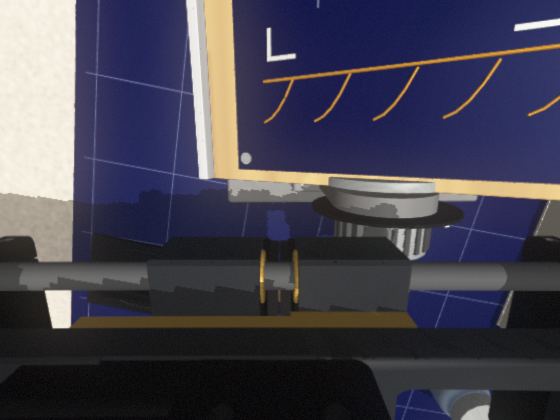

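View pics/s3.png

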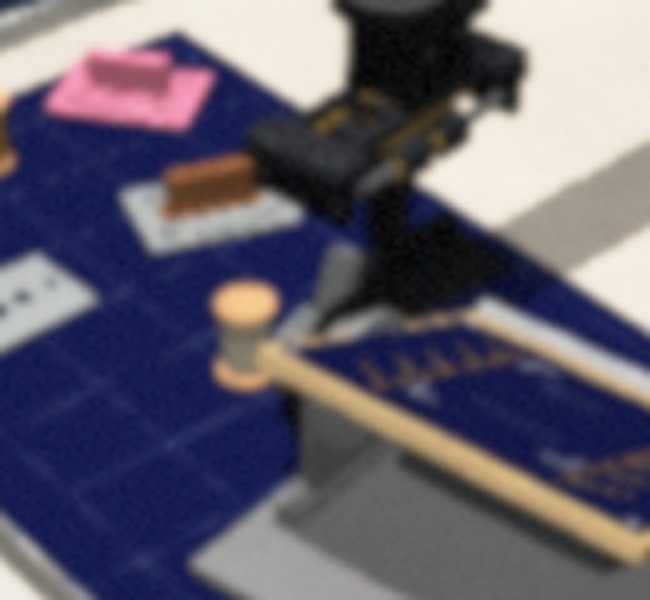

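Call:
play_rows:
  translation:
    - [0,0,6]
    - [0,0,6]
    - [0,0,6]
    - [0,0,6]
    - [0,0,6]
    - [0,0,6]
    - [0,0,6]
    - [0,0,6]
    - [0,0,5]
    - [0,0,5]
  turn:
    - [0,0,0]
    - [0,0,0]
    - [0,0,0]
    - [0,0,0]
    - [0,0,0]
    - [0,0,0]
    - [0,0,0]
    - [0,0,0]
    - [0,0,0]
    - [0,0,0]
  fingers: [-1,-1,-1,-1,-1,-1,-1,-1,-1,-1]

```text
time: 5.35
position: [0.5534, 0.0007, 0.1459]
tool_rot: [-1.293, 1.072, -1.07]
ft_force: [-4.9, -1.4, 5.6]
grip_width: 0.006
```

```bash
python3 to.py .4965 -.0085 .145;  python3 snap.py w4; python3 - <<'E'
from h import *
s=ctrl.get_image("scene"); cv2.imwrite("pics/s4.png",cv2.resize(s[140:260,215:345],None,fx=5,fy=5,interpolation=cv2.INTER_CUBIC))
E
```

```text
t 5.35 pos [0.5534 0.0007 0.1459] F [-4.9265 -1.4035  5.6451] grip 0.006
delta mm tool [ -1.4851   1.0165 -57.6388]
5.35 [0.5534 0.0007 0.1459] [-0.5912  0.1858  0.6054  1.8112 -0.1137  1.181   0.2354] [-4.9265 -1.4035  5.6451]
```

View pics/s4.png

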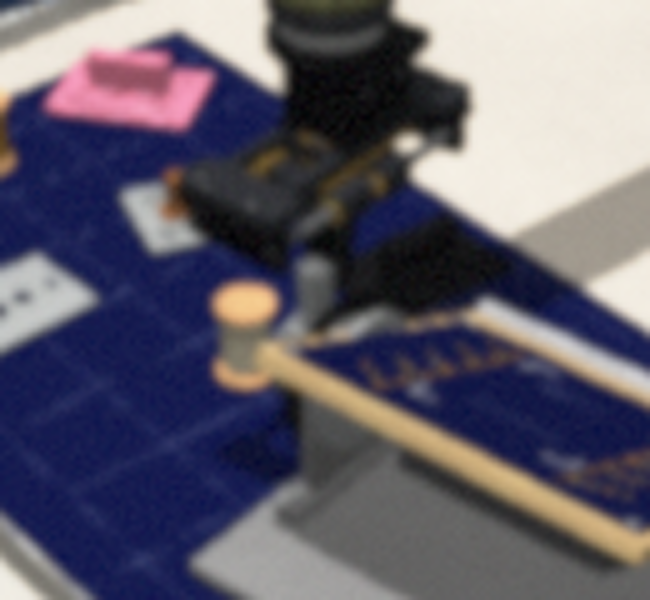

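Call:
play_rows:
  translation:
    - [0,0,4]
    - [0,0,4]
    - [0,0,4]
    - [0,0,3]
    - [0,0,2]
    - [0,0,1]
    - [0,0,0]
    - [0,0,0]
    - [0,0,0]
    - [0,0,0]
  turn:
    - [0,0,0]
    - [0,0,0]
    - [0,0,0]
    - [0,0,0]
    - [0,0,0]
    - [0,0,0]
    - [0,0,0]
    - [0,0,0]
    - [0,0,0]
    - [0,0,0]
  fingers: [-1,-1,-1,-1,-1,-1,-1,-1,-1,-1]

```text
time: 6.28
position: [0.5703, 0.0041, 0.1449]
tool_rot: [-1.293, 1.072, -1.07]
ft_force: [-5.6, -0.9, -3.1]
grip_width: 0.004
```

```bash
python3 to.py .5764 .005 .145;  python3 snap.py w5; python3 - <<'E'
from h import *
s=ctrl.get_image("scene"); cv2.imwrite("pics/s5.png",cv2.resize(s[140:260,215:345],None,fx=5,fy=5,interpolation=cv2.INTER_CUBIC))
E
```

```text
t 6.28 pos [0.5703 0.0041 0.1449] F [-5.6025 -0.9463 -3.0864] grip 0.004
delta mm tool [ 0.247  -0.0795  6.1372]
6.2833 [0.5703 0.0041 0.1449] [-0.5806  0.227   0.6028  1.7718 -0.1378  1.1868  0.2482] [-5.6025 -0.9463 -3.0864]
```

View pics/s5.png

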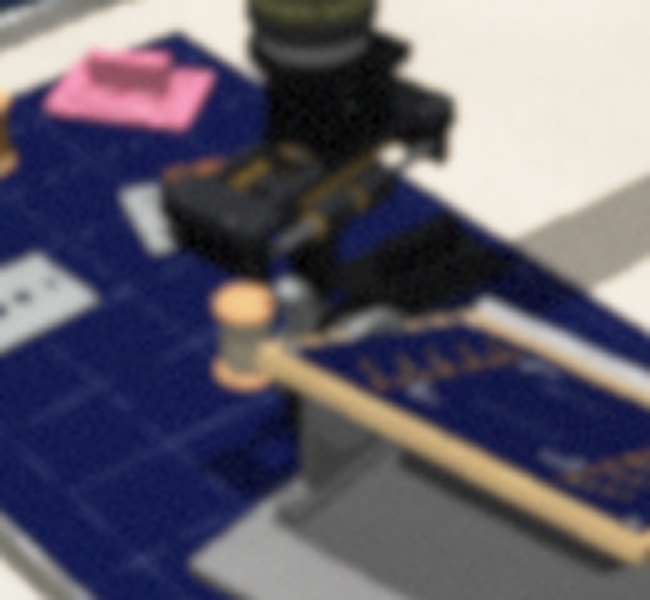

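Call:
play_rows:
  translation:
    - [0,0,1]
    - [0,0,1]
    - [0,0,1]
    - [0,0,1]
    - [0,0,0]
    - [0,0,0]
    - [0,0,0]
    - [0,0,0]
    - [0,0,0]
    - [0,0,0]
  turn:
    - [0,0,0]
    - [0,0,0]
    - [0,0,0]
    - [0,0,0]
    - [0,0,0]
    - [0,0,0]
    - [0,0,0]
    - [0,0,0]
    - [0,0,0]
    - [0,0,0]
  fingers: [-1,-1,-1,-1,-1,-1,-1,-1,-1,-1]

```text
time: 7.22
position: [0.5743, 0.005, 0.1451]
tool_rot: [-1.293, 1.072, -1.07]
ft_force: [-5.5, -1.8, -2.7]
grip_width: 0.006
```

Call:
play_rows:
  translation:
    - [0,0,1]
    - [0,0,1]
    - [0,0,1]
    - [0,0,1]
    - [0,0,0]
    - [0,0,0]
    - [0,0,0]
    - [0,0,0]
    - [0,0,0]
    - [0,0,0]
  turn:
    - [0,0,0]
    - [0,0,0]
    - [0,0,0]
    - [0,0,0]
    - [0,0,0]
    - [0,0,0]
    - [0,0,0]
    - [0,0,0]
    - [0,0,0]
    - [0,0,0]
  fingers: [-1,-1,-1,-1,-1,-1,-1,-1,-1,-1]

```text
time: 8.05
position: [0.5777, 0.0057, 0.145]
tool_rot: [-1.293, 1.073, -1.069]
ft_force: [-6.0, -1.4, -0.4]
grip_width: 0.005
```

Call:
play_rows:
  translation:
    - [0,0,1]
    - [0,0,1]
    - [0,0,1]
    - [0,0,1]
    - [0,0,0]
    - [0,0,0]
    - [0,0,0]
    - [0,0,0]
    - [0,0,0]
    - [0,0,0]
  turn:
    - [0,0,0]
    - [0,0,0]
    - [0,0,0]
    - [0,0,0]
    - [0,0,0]
    - [0,0,0]
    - [0,0,0]
    - [0,0,0]
    - [0,0,0]
    - [0,0,0]
  fingers: [-1,-1,-1,-1,-1,-1,-1,-1,-1,-1]

```text
time: 8.88
position: [0.5779, 0.0057, 0.1448]
tool_rot: [-1.299, 1.08, -1.065]
ft_force: [-16.5, -2.6, 6.7]
grip_width: 0.006
```

```bash
python3 snap.py w6; python3 - <<'E'
from h import *
s=ctrl.get_image("scene"); cv2.imwrite("pics/s6.png",cv2.resize(s[140:260,215:345],None,fx=5,fy=5,interpolation=cv2.INTER_CUBIC))
E
```

```text
8.8833 [0.5779 0.0057 0.1448] [-0.5724  0.2533  0.6012  1.7448 -0.1524  1.2018  0.2561] [-16.5423  -2.5978   6.7299]
```

View pics/w6.png

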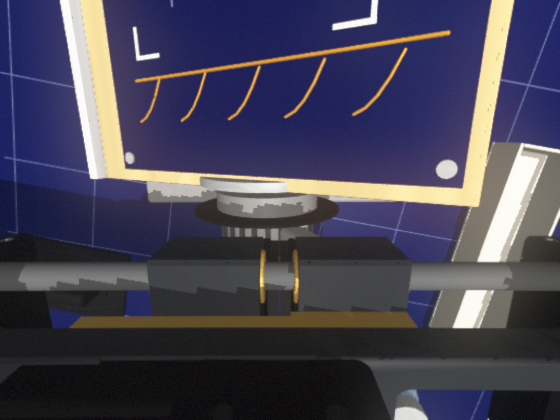

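View pics/s6.png

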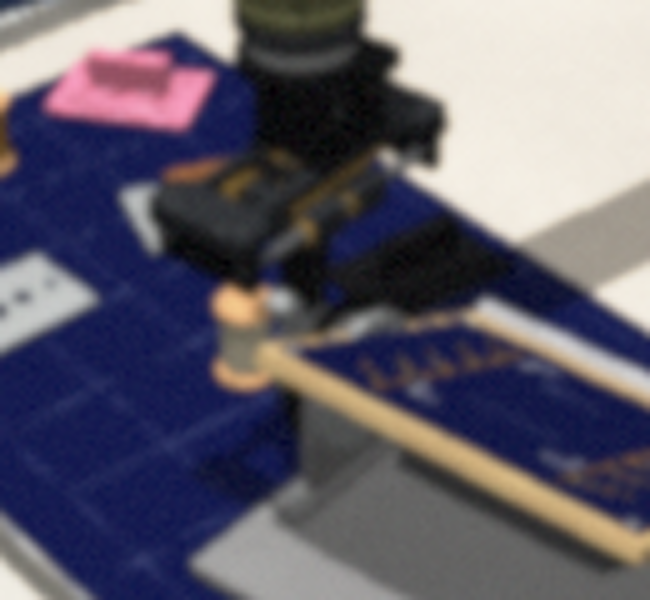

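Call:
play_rows:
  translation:
    - [0,0,-10]
    - [0,0,-20]
    - [0,-10,-20]
    - [0,-30,-20]
    - [-3,-35,-15]
    - [-6,-35,0]
    - [-6,-35,0]
    - [-6,-30,0]
    - [-5,-20,0]
    - [0,0,0]
  turn:
    - [0,0,0]
    - [0,0,0]
    - [0,0,0]
    - [0,0,0]
    - [0,0,0]
    - [0,0,0]
    - [0,0,0]
    - [0,0,0]
    - [0,0,0]
    - [0,0,0]
  fingers: [-1,-1,-1,-1,-1,-1,-1,-1,-1,-1]

```text
time: 9.82
position: [0.4981, 0.0184, 0.3467]
tool_rot: [-1.28, 1.061, -1.074]
ft_force: [0.5, 0.2, 1.2]
grip_width: 0.005
```

```bash
python3 snap.py w7; python3 - <<'E'
from board import *
import pickle
c2=pickle.load(open("w7.pkl","rb"))[1]; p=np.load("board.npy")
im=cv2.imread("pics/w7.png"); cv2.imwrite("pics/w7z.png",cv2.resize(im[130:240,220:440],None,fx=3.6,fy=3.6,interpolation=cv2.INTER_CUBIC))
Rs=Rr.from_euler("Z",p[2]).as_matrix()
for a in (.9,1,1.1):
        th=-.6+a; print(a,(proj(c2,np.array([p[0],p[1],.1])+Rs@[.072*np.sin(th),-.165,.072*np.cos(th)])-[220,130])*3.6)
print(proj(c2,pts(p,.0655,.0475)), proj(c2,pts(p,.0671,.049)))
E
```

```text
9.8167 [0.4981 0.0184 0.3467] [-0.677  -0.075   0.558   1.6349  0.0365  1.5564  0.0679] [0.4824 0.2229 1.2147]
0.9 [474.3662 308.9806]
1 [492.8865 307.0106]
1.1 [509.7545 304.5626]
[[384.6614  14.2108]
 [376.6068 111.7475]
 [271.1591 115.0783]
 [270.7662  32.4112]] [[386.4466  12.2679]
 [377.9919 113.1219]
 [270.0598 116.3285]
 [269.5774  31.1999]]
```

View pics/w7.png

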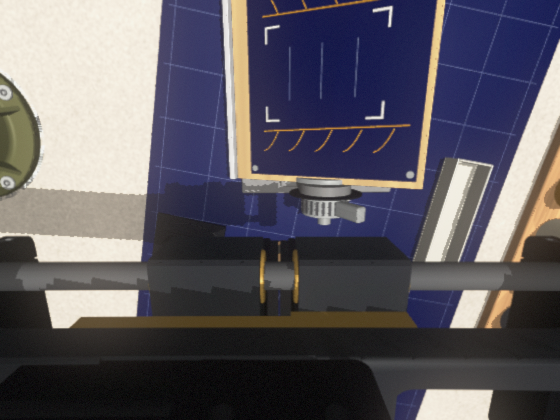

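View pics/w7z.png

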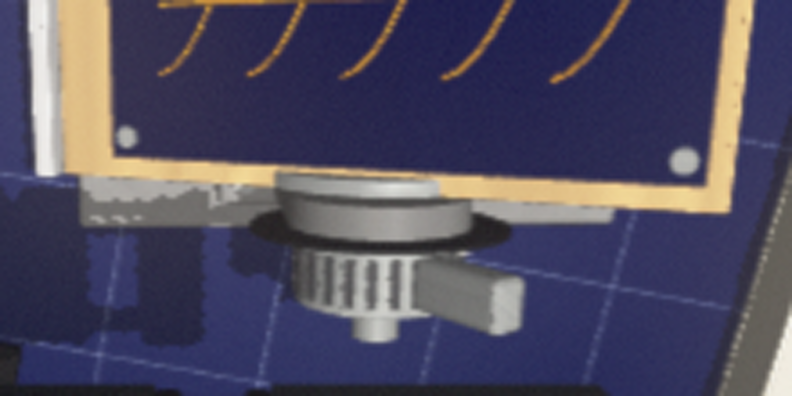

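```bash
cat > tr.py <<'E'
from to import *
def Rdown(yz):  # tool y down, tool z at yaw yz
    z=np.array([np.cos(yz),np.sin(yz),0]); y=np.array([0,0,-1.]); return np.c_[np.cross(y,z),y,z]
if __name__=="__main__":
    a=[float(v) for v in sys.argv[1:5]]; show(a[:3],Rdown(a[3]))
E
python3 tr.py .492 -.303 .27 1.248
```

```text
t 9.87 pos [0.4972 0.0176 0.344 ] F [-0.2658 -0.8102  0.0379] grip 0.009
delta mm tool [314.0727  72.9184 -65.5949]
turn [-0.0097 -1.0604  0.0041]
```

Call:
play_rows:
  translation:
    - [31,5,-7]
    - [31,5,-7]
    - [31,5,-7]
    - [31,5,-7]
    - [31,6,-7]
    - [31,8,-7]
    - [32,9,-6]
    - [32,10,-6]
    - [32,10,-6]
    - [32,10,-6]
  turn:
    - [0,0,0]
    - [0,0,0]
    - [0,0,0]
    - [0,0,0]
    - [0,0,0]
    - [0,0,0]
    - [0,0,0]
    - [0,0,0]
    - [0,0,0]
    - [0,0,0]
  fingers: [-1,-1,-1,-1,-1,-1,0.5,0.5,0.5,0.5]

```text
time: 10.7
position: [0.4881, -0.3063, 0.2666]
tool_rot: [-1.291, 1.069, -1.073]
ft_force: [0.7, 0.8, -0.2]
grip_width: 0.226
```

Call:
play_rows:
  translation:
    - [0,0,0]
    - [0,0,0]
    - [0,0,0]
    - [0,0,0]
    - [0,0,0]
    - [0,0,0]
    - [0,0,0]
    - [0,0,0]
    - [0,0,0]
    - [0,0,0]
  turn:
    - [0,-0.118,0]
    - [0,-0.118,0]
    - [0,-0.118,0]
    - [0,-0.118,0]
    - [0,-0.118,0]
    - [0,-0.118,0]
    - [0,-0.118,0]
    - [0,-0.118,0]
    - [0,-0.116,0]
    - [0,0,0]
  fingers: [0.5,0.5,0.5,0.5,0.5,0.5,0.5,0.5,0.5,0.5]

```text
time: 11.53
position: [0.488, -0.3049, 0.2668]
tool_rot: [-1.556, 0.252, -0.254]
ft_force: [-0.4, 0.5, -0.6]
grip_width: 0.746
```

```bash
python3 snap.py w8;python3 tr.py .492 -.303 .27 1.248
```

```text
11.5333 [ 0.488  -0.3049  0.2668] [-0.1924  0.1717  0.8034  1.6012 -0.1249  1.4205  1.8706] [-0.3832  0.5155 -0.6411]
t 11.58 pos [ 0.4879 -0.3048  0.2669] F [ 0.5635  0.1545 -0.1059] grip 0.749
delta mm tool [ 3.2682 -3.0791  3.0052]
turn [ 0.     -0.0047  0.0009]
```

View pics/w8.png

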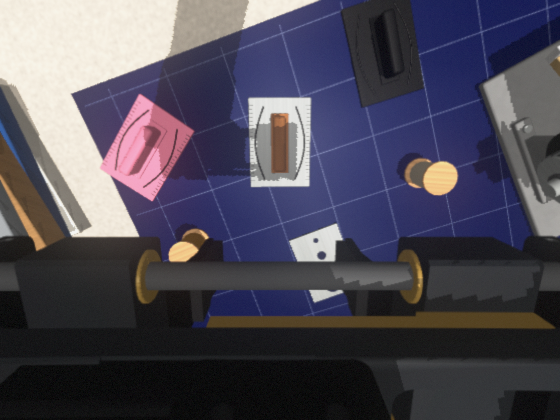

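```bash
cat > tmeas.py <<'E'
import sys,pickle
from h import *
n=sys.argv[1]; box=[int(v) for v in sys.argv[2:6]]
s,ci=pickle.load(open(n+".pkl","rb")); im=cv2.imread(f"pics/{n}.png"); hsv=cv2.cvtColor(im,cv2.COLOR_BGR2HSV)
roi=np.zeros(im.shape[:2],bool); roi[box[1]:box[3],box[0]:box[2]]=1
g=roi&(hsv[...,0]<22)&(hsv[...,1]>90)&(hsv[...,2]>40)
m=roi&(hsv[...,1]<70)&(hsv[...,2]>50)
for nm,mm,z in (("plate",m|g,.005),("grip",g,.04)):
    mm=cv2.morphologyEx(mm.astype(np.uint8),cv2.MORPH_CLOSE,np.ones((3,3)))
    c=max(cv2.findContours(mm,0,2)[0],key=cv2.contourArea)
    W=onplane(ci,c.reshape(-1,2),z)[:,:2]
    r=cv2.minAreaRect((W*1000).astype(np.float32)); b=cv2.boxPoints(r)
    e=[b[1]-b[0],b[2]-b[1]]; L=max(e,key=np.linalg.norm)
    px=cv2.boxPoints(cv2.minAreaRect(c)); 
    print(nm,r,"yaw",(np.arctan2(L[1],L[0])+np.pi/2)%np.pi-np.pi/2,"px",px.round(1).tolist())
E
python3 tmeas.py w8 230 80 330 205
```

```text
plate ((435.76025390625, -287.4332580566406), (86.50071716308594, 120.98589324951172), 71.57630920410156) yaw -0.3215543 px [[248.0, 97.0], [311.0, 97.0], [311.0, 187.0], [248.0, 187.0]]
grip ((434.69708251953125, -287.5404968261719), (19.908193588256836, 71.73279571533203), 71.98889923095703) yaw -0.314353 px [[271.0, 114.0], [287.0, 114.0], [287.0, 172.0], [271.0, 172.0]]
```

```bash
python3 tr.py .4353 -.2875 .010 1.2518
```

```text
t 11.58 pos [ 0.4879 -0.3048  0.2669] F [ 0.5635  0.1545 -0.1059] grip 0.749
delta mm tool [-55.6403 256.8676  -0.5506]
turn [ 0.     -0.0085  0.0009]
```

Call:
play_rows:
  translation:
    - [-28,20,0]
    - [-28,30,0]
    - [0,35,0]
    - [0,35,0]
    - [0,30,0]
    - [0,25,0]
    - [0,0,0]
    - [0,0,0]
    - [0,0,0]
    - [0,0,0]
  turn:
    - [0,-0.008,0]
    - [0,0,0]
    - [0,0,0]
    - [0,0,0]
    - [0,0,0]
    - [0,0,0]
    - [0,0,0]
    - [0,0,0]
    - [0,0,0]
    - [0,0,0]
  fingers: [-0.05,-0.05,-0.05,-0.05,-0.05,-0.05,-0.05,-0.05,-0.05,-0.05]

```text
time: 12.42
position: [0.4361, -0.2877, 0.0945]
tool_rot: [-1.557, 0.247, -0.252]
ft_force: [0.2, 0.3, 0.9]
grip_width: 0.478
```

```bash
python3 snap.py w9; python3 tr.py .4353 -.2875 .010 1.2518
```

```text
12.4167 [ 0.4361 -0.2877  0.0945] [-0.1923  0.1885  0.7982  1.9463 -0.155   1.0644  1.9252] [0.2036 0.2794 0.9499]
t 12.47 pos [ 0.4361 -0.2876  0.0944] F [ 0.5981 -0.5076 -0.2648] grip 0.473
delta mm tool [-1.0773 84.4112 -0.1125]
turn [-0.      0.0015  0.0036]
```

View pics/w9.png

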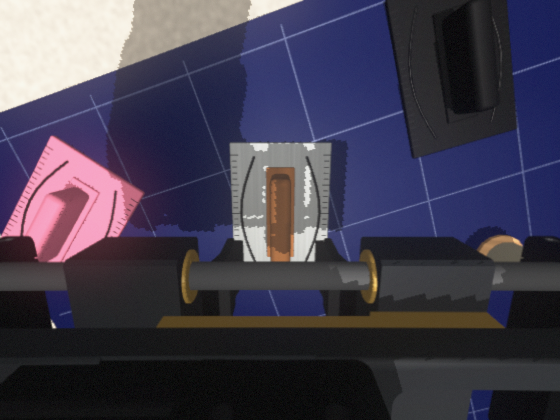

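Call:
play_rows:
  translation:
    - [-1,25,0]
    - [0,25,0]
    - [0,20,0]
    - [0,10,0]
    - [0,4,0]
    - [0,0,0]
    - [0,0,0]
    - [0,0,0]
    - [0,0,0]
    - [0,0,0]
  turn:
    - [0,0,0]
    - [0,0,0]
    - [0,0,0]
    - [0,0,0]
    - [0,0,0]
    - [0,0,0]
    - [0,0,0]
    - [0,0,0]
    - [0,0,0]
    - [0,0,0]
  fingers: [-0.05,-0.05,-0.05,-0.05,-0.05,-0.05,-0.05,-1,-1,-1]
  grip_force: 40

```text
time: 13.3
position: [0.4344, -0.2868, 0.0094]
tool_rot: [-1.556, 0.247, -0.25]
ft_force: [0.7, 0.2, 0.5]
grip_width: 0.326
```

Call:
play_rows:
  translation:
    - [0,0,0]
    - [0,0,0]
    - [0,0,0]
    - [0,0,0]
    - [0,0,0]
    - [0,-5,0]
    - [0,-10,0]
    - [0,-15,0]
    - [0,-20,0]
    - [0,-20,0]
  turn:
    - [0,0,0]
    - [0,0,0]
    - [0,0,0]
    - [0,0,0]
    - [0,0,0]
    - [0,0,0]
    - [0,0,0]
    - [0,0,0]
    - [0,0,0]
    - [0,0,0]
  fingers: [-1,-1,-1,-1,-1,-1,-1,-1,-1,-1]

```text
time: 14.13
position: [0.433, -0.2866, 0.0794]
tool_rot: [-1.557, 0.25, -0.248]
ft_force: [0.5, -0.6, -1.3]
grip_width: 0.181
```

```bash
python3 snap.py w10; python3 tr.py .4353 -.2875 .010 1.2518
```

```text
14.1333 [ 0.433  -0.2866  0.0794] [-0.1896  0.2087  0.7996  1.9638 -0.1724  1.0388  1.9408] [ 0.5041 -0.6233 -1.316 ]
t 14.18 pos [ 0.4355 -0.2882  0.0833] F [ 1.5891 -1.3784  1.1924] grip 0.183
delta mm tool [-0.7872 73.3393  0.6683]
turn [0.0003 0.0012 0.0055]
```

View pics/w10.png

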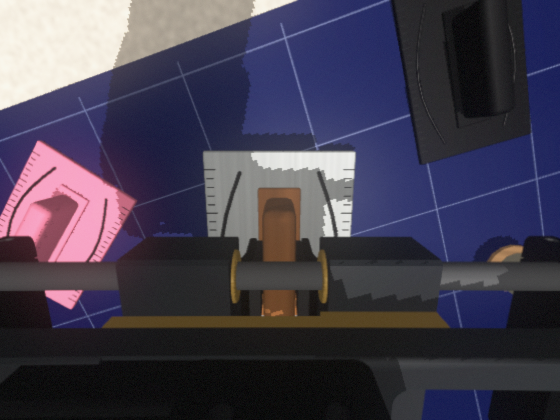

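```bash
cat > intool.py <<'E'
from h import *
from scipy.spatial.transform import Rotation as Rr
import pickle,sys
# nominal cam-in-tool from first state
def edge(n,ty=.0044):
    s,ci=pickle.load(open(n+".pkl","rb")); R=Rr.from_rotvec(s["tool_rot"]).as_matrix()
    im=cv2.imread(f"pics/{n}.png"); hsv=cv2.cvtColor(im,cv2.COLOR_BGR2HSV).astype(int)
    m=(hsv[...,1]<60)&(hsv[...,2]>60); m[:, :150]=0; m[:,420:]=0; m[:100]=0
    rows=[]
    for u in range(215,346,10):
        v=np.argmax(m[:,u]); rows.append((u,v-.5))
    ls=[]
    for v in range(165,230,8):
        c=np.where(m[v,180:390])[0]; ls.append((180+c[0]-.5,180+c[-1]+.5,v))
    def tp(p):
        o,d=ray(ci,p); o=R.T@(o-s["position"]); d=d@R; return (o+d*((ty-o[1])/d[:,1:2]))*1000
    print("near edge",tp(rows)[:, [0,2]].round(1).tolist())
    print("L",tp([(a,c) for a,b,c in ls])[:,[0,2]].round(1).tolist()); print("R",tp([(b,c) for a,b,c in ls])[:,[0,2]].round(1).tolist())
edge(sys.argv[1])
E
python3 intool.py w10
```

```text
near edge [[-59.0, -35.6], [-59.0, -30.1], [-59.0, -24.7], [-59.0, -19.2], [-59.1, -13.7], [-59.1, -8.3], [-59.1, -2.8], [-59.1, 2.7], [-59.1, 8.1], [-59.1, 13.6], [-59.1, 19.0], [-59.1, 24.5], [-59.1, 30.0], [-59.1, 35.4]]
L [[-50.6, -43.0], [-46.2, -42.7], [-41.7, -43.0], [-37.2, -42.7], [-32.6, -43.0], [-27.9, -42.7], [-23.2, -42.4], [-18.4, -42.7], [-13.5, -43.0]]
R [[-50.7, 41.7], [-46.3, 41.4], [-41.8, 41.2], [-37.3, 41.5], [-32.7, 41.2], [-28.0, 41.5], [-23.3, 41.2], [-18.5, 41.5], [-13.6, 41.8]]
```

```bash
cat > tgt.py <<'E'
from to import *
from board import frame
def tgt(h,ox=-.0009,uy=.0094,oz=.0006,p=None):
    p=np.load("board.npy") if p is None else p
    o,R=frame(p); bx,by,bz=R.T
    return o+bz*(.035+uy+h)+bx*ox+by*oz, np.c_[bx,-bz,by]
if __name__=="__main__":
    P,R=tgt(float(sys.argv[1])); print("tcp target",P); show(P,R)
E
python3 tgt.py .1
```

```text
tcp target [0.4766 0.1573 0.2296]
t 14.18 pos [ 0.4355 -0.2882  0.0833] F [ 1.5891 -1.3784  1.1924] grip 0.183
delta mm tool [ -99.3411 -146.9144  436.0581]
turn [ 0.1155 -0.4962 -0.4357]
```

Call:
play_rows:
  translation:
    - [0,-25,0]
    - [0,-38,0]
    - [0,-38,0]
    - [0,-38,0]
    - [0,-38,0]
    - [0,-30,10]
    - [0,-10,30]
    - [0,-5,38]
    - [0,0,40]
    - [0,0,40]
  turn:
    - [0,0,0]
    - [0,0,0]
    - [0,0,0]
    - [0,0,0]
    - [0,0,0]
    - [0,0,0]
    - [0,0,0]
    - [0,0,0]
    - [0,0,0]
    - [0,0,0]
  fingers: [-1,-1,-1,-1,-1,-1,-1,-1,-1,-1]

```text
time: 15.02
position: [0.483, -0.1355, 0.3016]
tool_rot: [-1.555, 0.248, -0.252]
ft_force: [1.9, 0.1, -1.7]
grip_width: 0.175
```

```bash
python3 tgt.py .1
```

```text
tcp target [0.4766 0.1573 0.2296]
t 15.02 pos [ 0.483  -0.1355  0.3016] F [ 1.8721  0.0799 -1.7213] grip 0.175
delta mm tool [-97.9831  72.1142 275.9486]
turn [ 0.1134 -0.4976 -0.4388]
```

Call:
play_rows:
  translation:
    - [-12,0,35]
    - [-12,0,35]
    - [-12,0,35]
    - [-12,0,35]
    - [-13,0,35]
    - [-13,0,35]
    - [-12,0,35]
    - [-12,0,31]
    - [0,0,0]
    - [0,0,0]
  turn:
    - [0,0,0]
    - [0,0,0]
    - [0,0,0]
    - [0,0,0]
    - [0,0,0]
    - [0,0,0]
    - [0,0,0]
    - [0,0,0]
    - [0,0,0]
    - [0,0,0]
  fingers: [-1,-1,-1,-1,-1,-1,-1,-1,-1,-1]

```text
time: 15.85
position: [0.475, 0.1583, 0.3002]
tool_rot: [-1.558, 0.246, -0.245]
ft_force: [0.2, -0.5, -2.4]
grip_width: 0.184
```

```bash
python3 tgt.py .1; python3 -c "
from h import *; print(ctrl.get_state()['joint_positions'])"
```

```text
tcp target [0.4766 0.1573 0.2296]
t 15.85 pos [0.475  0.1583 0.3002] F [ 0.1714 -0.4568 -2.4489] grip 0.184
delta mm tool [ 1.8136 70.6145 -0.3598]
turn [ 0.1137 -0.4911 -0.4418]
[-0.6845 -0.0344  0.3023  1.6973  0.011   1.478   0.875 ]
```

Call:
play_rows:
  translation:
    - [0,0,0]
    - [0,0,0]
    - [0,0,0]
    - [0,0,0]
    - [0,0,0]
    - [0,0,0]
    - [0,0,0]
    - [0,0,0]
    - [0,0,0]
    - [0,0,0]
  turn:
    - [0.0126,-0.0546,-0.0491]
    - [0.0126,-0.0546,-0.0491]
    - [0.0126,-0.0546,-0.0491]
    - [0.0126,-0.0546,-0.0491]
    - [0.0126,-0.0546,-0.0491]
    - [0.0126,-0.0546,-0.0491]
    - [0.0126,-0.0546,-0.0491]
    - [0.0126,-0.0546,-0.0491]
    - [0.0129,-0.0543,-0.049]
    - [0,0,0]
  fingers: [-1,-1,-1,-1,-1,-1,-1,-1,-1,-1]

```text
time: 16.68
position: [0.4896, 0.1568, 0.2991]
tool_rot: [-1.511, -0.426, -0.212]
ft_force: [-1.0, -0.8, -1.3]
grip_width: 0.181
```

```bash
python3 tgt.py .06; python3 snap.py w11;  python3 intool.py w11
```

```text
tcp target [0.4937 0.1606 0.1936]
t 16.68 pos [0.4896 0.1568 0.2991] F [-0.9711 -0.7554 -1.2931] grip 0.181
delta mm tool [-37.7282  98.6712   2.6492]
turn [ 0.0158 -0.0453 -0.0415]
16.6833 [0.4896 0.1568 0.2991] [-0.2723 -0.3015 -0.136   1.9856  0.0714  1.0597  1.2768] [-0.9711 -0.7554 -1.2931]
near edge [[-85.1, -34.6], [-59.0, -30.5], [-85.1, -24.1], [-85.1, -18.9], [-59.5, -14.1], [-59.5, -8.7], [-59.6, -3.2], [-59.0, 2.2], [-59.0, 7.7], [-59.0, 13.2], [-59.0, 18.6], [-59.0, 24.1], [-59.0, 29.5], [-79.7, 33.8]]
L [[-51.1, -43.3], [-46.7, -43.0], [-42.2, -43.3], [-37.7, -43.0], [-33.1, -43.8], [-28.4, -43.0], [-23.7, -43.3], [-18.9, -43.0], [-14.1, -43.2]]
R [[-51.2, 40.7], [-46.8, 40.9], [-42.3, 40.7], [-37.8, 41.0], [-33.2, 46.9], [-28.6, 41.0], [-23.8, 40.7], [-19.1, 49.7], [-14.2, 44.8]]
```

View pics/w11.png

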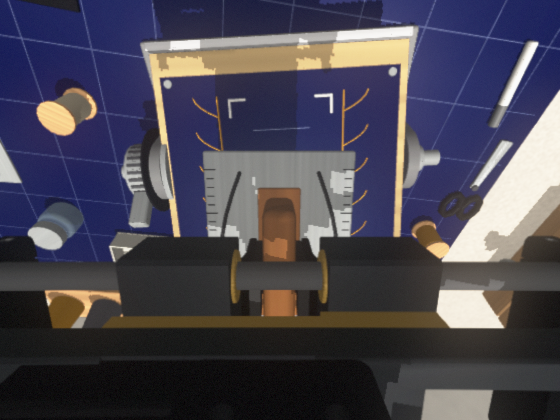

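Call:
play_rows:
  translation:
    - [-4,10,0]
    - [-4,10,0]
    - [-5,13,0]
    - [-5,13,0]
    - [-5,13,0]
    - [-5,13,0]
    - [-5,13,1]
    - [-5,13,1]
    - [0,0,0]
    - [0,0,0]
  turn:
    - [0,0,0]
    - [0,0,0]
    - [0,0,0]
    - [0,0,0]
    - [0,0,0]
    - [0,0,0]
    - [0,0,0]
    - [0,0,0]
    - [0,0,0]
    - [0,0,0]
  fingers: [-1,-1,-1,-1,-1,-1,-1,-1,-1,-1]

```text
time: 17.57
position: [0.4909, 0.1664, 0.1936]
tool_rot: [-1.507, -0.431, -0.201]
ft_force: [1.2, 0.5, -1.0]
grip_width: 0.181
```

```bash
python3 tgt.py .06; python3 -c "
from h import *; print(ctrl.get_state()['joint_positions'])"
```

```text
tcp target [0.4937 0.1606 0.1936]
t 17.57 pos [0.4909 0.1664 0.1936] F [ 1.1952  0.5498 -0.9716] grip 0.181
delta mm tool [ 1.7309  0.7425 -6.2218]
turn [ 0.0088 -0.0367 -0.0442]
[-0.2923 -0.231  -0.1454  2.1435  0.0993  0.8368  1.2274]
```

Call:
play_rows:
  translation:
    - [0.5,0,-1.5]
    - [0.5,0,-1.5]
    - [0.5,0,-1.6]
    - [0.2,0.7,-1.6]
    - [0,0,0]
    - [0,0,0]
    - [0,0,0]
    - [0,0,0]
    - [0,0,0]
    - [0,0,0]
  turn:
    - [0.0022,-0.0092,-0.011]
    - [0.0022,-0.0092,-0.011]
    - [0.0022,-0.0092,-0.011]
    - [0.0022,-0.0091,-0.0112]
    - [0,0,0]
    - [0,0,0]
    - [0,0,0]
    - [0,0,0]
    - [0,0,0]
    - [0,0,0]
  fingers: [-1,-1,-1,-1,-1,-1,-1,-1,-1,-1]

```text
time: 18.4
position: [0.4953, 0.1596, 0.1952]
tool_rot: [-1.495, -0.494, -0.211]
ft_force: [-0.6, 0.6, -1.3]
grip_width: 0.18
```

```bash
python3 tgt.py .06; python3 -c "
from h import *; print(ctrl.get_state()['joint_positions'])"; python3 snap.py w12;  python3 intool.py w12; python3 - <<'E'
from h import *
for n in("scene","top"): cv2.imwrite(f"pics/{n}12.png",ctrl.get_image(n))
s=cv2.imread("pics/scene12.png");cv2.imwrite("pics/s12.png",cv2.resize(s[130:290,235:395],None,fx=3.7,fy=3.7,interpolation=cv2.INTER_CUBIC))
E
```

```text
tcp target [0.4937 0.1606 0.1936]
t 18.4 pos [0.4953 0.1596 0.1952] F [-0.6062  0.6361 -1.3456] grip 0.18
delta mm tool [-1.9282  0.8688  1.2247]
turn [ 0.0011 -0.0025  0.003 ]
[-0.2865 -0.2616 -0.1332  2.1788  0.0981  0.7825  1.2785]
18.4 [0.4953 0.1596 0.1952] [-0.2865 -0.2616 -0.1332  2.1788  0.0981  0.7825  1.2785] [-0.6062  0.6361 -1.3456]
near edge [[-72.1, -35.3], [-72.1, -30.0], [-59.6, -25.1], [-59.6, -19.6], [-59.6, -14.2], [-59.6, -8.7], [-59.6, -3.3], [-59.6, 2.2], [-59.6, 7.6], [-59.6, 13.1], [-59.6, 18.5], [-59.1, 24.0], [-72.7, 28.8], [-72.7, 34.1]]
L [[-51.2, -46.6], [-46.8, -43.0], [-42.3, -43.3], [-37.7, -57.1], [-33.2, -43.3], [-28.5, -45.9], [-23.8, -45.6], [-19.0, -43.0], [-14.1, -59.0]]
R [[-51.3, 48.3], [-46.9, 48.1], [-42.4, 60.1], [-37.9, 56.1], [-33.3, 40.6], [-28.6, 47.8], [-23.9, 47.5], [-19.1, 61.7], [-14.3, 55.8]]
```

View pics/w12.png

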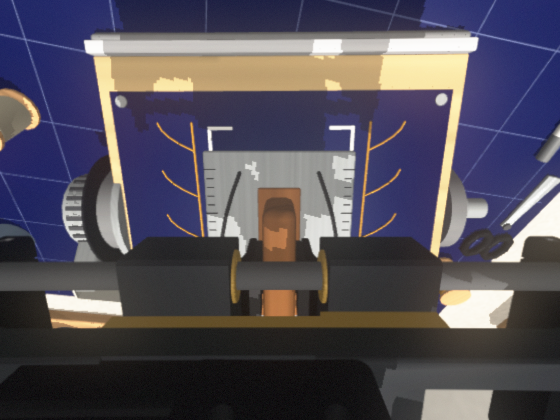

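View pics/s12.png

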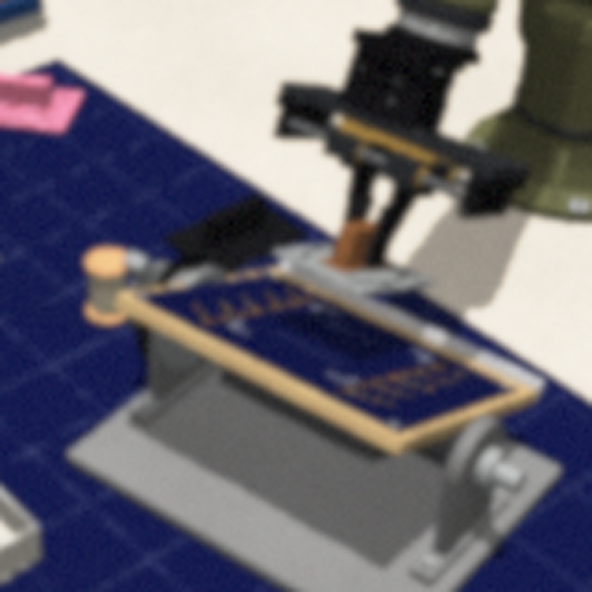

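Call:
play_rows:
  translation:
    - [-1,6,0.6]
    - [-1,6,0.6]
    - [0,6,0]
    - [0,6,0]
    - [0,6,0]
    - [0,6,0]
    - [0,5,0]
    - [0,5,0]
    - [0,0,0]
    - [0,0,0]
  turn:
    - [0,0,0]
    - [0,0,0]
    - [0,0,0]
    - [0,0,0]
    - [0,0,0]
    - [0,0,0]
    - [0,0,0]
    - [0,0,0]
    - [0,0,0]
    - [0,0,0]
  fingers: [-1,-1,-1,-1,-1,-1,-1,-1,-1,-1]

```text
time: 19.38
position: [0.513, 0.1641, 0.1525]
tool_rot: [-1.495, -0.494, -0.211]
ft_force: [-0.7, 0.2, -1.7]
grip_width: 0.181
```

```bash
python3 tgt.py .015; python3 snap.py w13; python3 - <<'E'
from board import *
import pickle
s,ci=pickle.load(open("w13.pkl","rb")); p=np.load("board.npy")
print("pred mark centroids LL,LR",proj(ci,pts(p,.067,.049))[[3,2]])
E
```

```text
tcp target [0.513  0.1642 0.1531]
t 19.38 pos [0.513  0.1641 0.1525] F [-0.6562  0.1873 -1.7017] grip 0.181
delta mm tool [ 0.2797 -0.4573  0.1401]
turn [ 0.0011 -0.0025  0.0023]
19.3833 [0.513  0.1641 0.1525] [-0.2792 -0.1731 -0.1402  2.1997  0.1269  0.6757  1.2514] [-0.6562  0.1873 -1.7017]
pred mark centroids LL,LR [[361.2496 137.2904]
 [198.523  137.5002]]
```

View pics/w13.png

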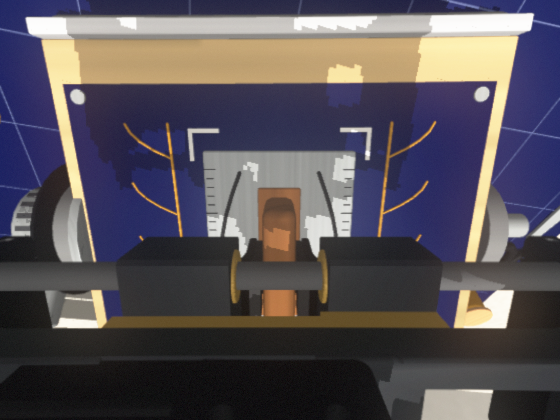

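```bash
cat > lm.py <<'E'
from board import *
import pickle,sys
n=sys.argv[1]; ty=float(sys.argv[2])  # board face distance along tool y, mm
s,ci=pickle.load(open(n+".pkl","rb")); im=cv2.imread(f"pics/{n}.png"); lo=im.min(2)
R=Rr.from_rotvec(s["tool_rot"]).as_matrix()
m=np.zeros(lo.shape,bool); b=[int(v) for v in sys.argv[3:7]]; m[b[1]:b[3],b[0]:b[2]]=lo[b[1]:b[3],b[0]:b[2]]>100
nn,l,st,c=cv2.connectedComponentsWithStats(m.astype(np.uint8))
o,_=ray(ci,[(1,1)]); 
def tp(p,y):
    o,d=ray(ci,p); o=R.T@(o-s["position"]); d=d@R; return (o+d*((y/1000-o[1])/d[:,1:2]))*1000
for i in range(1,nn):
    if st[i][4]<30: continue
    x,y,w,h,a=st[i]; print(a,c[i],"bbox",x,y,w,h,"TLtool",tp([(x-.5,y-.5)],ty)[0,[0,2]],"TRtool",tp([(x+w-.5,y-.5)],ty)[0,[0,2]],"cent",tp([c[i]],ty)[0,[0,2]])
E
python3 lm.py w13 24.0 150 100 410 151
```

```text
263 [360.2205 133.5627] bbox 340 127 32 24 TLtool [-72.2434  35.048 ] TRtool [-72.2316  54.1353] cent [-68.1653  47.7014]
242 [198.3058 134.0909] bbox 187 128 32 23 TLtool [-71.5211 -56.4226] TRtool [-71.5799 -37.3109] cent [-67.7379 -49.6338]
```

Call:
play_rows:
  translation:
    - [0,3,0]
    - [0,3,-0.2]
    - [0,2,-0.2]
    - [0,2,0]
    - [0,1,0]
    - [0,1,0]
    - [0,0,0]
    - [0,0,0]
    - [0,0,0]
    - [0,0,0]
  turn:
    - [0.001,-0.002,0.002]
    - [0,0,0]
    - [0,0,0]
    - [0,0,0]
    - [0,0,0]
    - [0,0,0]
    - [0,0,0]
    - [0,0,0]
    - [0,0,0]
    - [0,0,0]
  fingers: [-1,-1,-1,-1,-1,-1,-1,-1,-1,-1]

```text
time: 20.27
position: [0.5183, 0.1647, 0.1423]
tool_rot: [-1.495, -0.495, -0.208]
ft_force: [0.7, -0.5, -0.8]
grip_width: 0.18
```

```bash
python3 tgt.py 0; python3 snap.py w14; python3 lm.py w14 11.5 150 100 410 160
```

```text
tcp target [0.5194 0.1654 0.1396]
t 20.27 pos [0.5183 0.1647 0.1423] F [ 0.6669 -0.4677 -0.7583] grip 0.18
delta mm tool [-0.1183  2.9789  0.491 ]
turn [ 0.     -0.0005  0.0013]
20.2667 [0.5183 0.1647 0.1423] [-0.2775 -0.1479 -0.1388  2.2008  0.1326  0.6505  1.2507] [ 0.6669 -0.4677 -0.7583]
309 [192.5275 136.5178] bbox 182 127 34 33 TLtool [-71.7361 -55.4228] TRtool [-71.7973 -36.5018] cent [-66.3548 -49.6827]
336 [367.1458 135.8393] bbox 345 126 34 34 TLtool [-72.4219  35.3919] TRtool [-72.4078  54.2861] cent [-66.8485  48.4102]
1371 [278.7805 155.0153] bbox 203 151 153 9 TLtool [-58.6761 -44.5781] TRtool [-58.7903  42.4212] cent [-56.2372  -1.1953]
```

View pics/w14.png

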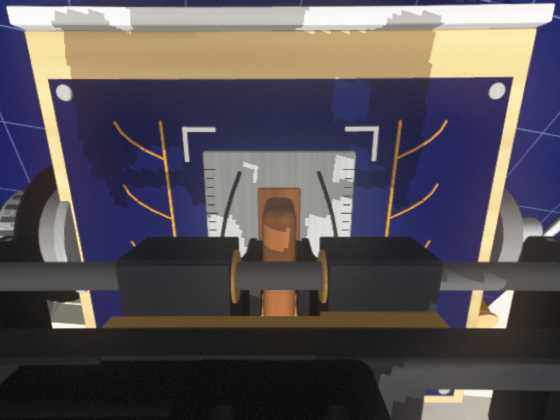

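Call:
play_rows:
  translation:
    - [0,0.5,0]
    - [0,0.5,0]
    - [0,0.5,0]
    - [0,0.5,0]
    - [0,0.5,0]
    - [0,0,0]
    - [0,0,0]
    - [0,0,0]
    - [0,0,0]
    - [0,0,0]
  turn:
    - [0,0,0]
    - [0,0,0]
    - [0,0,0]
    - [0,0,0]
    - [0,0,0]
    - [0,0,0]
    - [0,0,0]
    - [0,0,0]
    - [0,0,0]
    - [0,0,0]
  fingers: [-1,-1,-1,-1,-1,-1,-1,-1,-1,-1]

```text
time: 21.15
position: [0.5194, 0.1649, 0.1402]
tool_rot: [-1.495, -0.494, -0.208]
ft_force: [-4.0, -1.6, 5.3]
grip_width: 0.18
```

```bash
cat > chk.py <<'E'
from tgt import *
s=ctrl.get_state(); R=Rr.from_rotvec(s["tool_rot"]).as_matrix()
print("F tool",R.T@s["ft_force"],"M tool",R.T@s["torque"], "M world",s["torque"])
P,Rt=tgt(0); show(P,Rt); 
E
python3 chk.py; python3 snap.py w15; python3 lm.py w15 9.4 150 100 410 160; python3 intool.py w15; python3 - <<'E'
from h import *
for n in("scene","top"): cv2.imwrite(f"pics/{n}15.png",ctrl.get_image(n))
s=cv2.imread("pics/scene15.png");cv2.imwrite("pics/s15.png",cv2.resize(s[140:290,235:395],None,fx=4,fy=4,interpolation=cv2.INTER_CUBIC))
E
```

```text
F tool [-1.448  -6.5862 -0.835 ] M tool [-0.0137  0.0968  1.3707] M world [-0.2253  1.3524 -0.0928]
t 21.15 pos [0.5194 0.1649 0.1402] F [-3.9511 -1.5984  5.2921] grip 0.18
delta mm tool [-0.1816  0.5934  0.501 ]
turn [ 0.     -0.0006  0.0013]
21.15 [0.5194 0.1649 0.1402] [-0.2771 -0.1427 -0.139   2.2011  0.1345  0.6451  1.249 ] [-3.9511 -1.5984  5.2921]
315 [191.3397 136.3587] bbox 181 126 34 34 TLtool [-72.178  -55.3094] TRtool [-72.2392 -36.6317] cent [-66.4188 -49.7848]
324 [368.9228 135.8951] bbox 346 126 35 34 TLtool [-72.3294  35.4706] TRtool [-72.3142  54.6845] cent [-66.7925  48.7687]
1375 [279.     155.0058] bbox 203 151 153 9 TLtool [-58.7488 -44.0895] TRtool [-58.8616  41.8658] cent [-56.3446  -1.1029]
near edge [[-71.1, -35.4], [-59.6, -30.6], [-59.6, -25.1], [-59.6, -19.7], [-59.6, -14.2], [-59.6, -8.7], [-59.6, -3.3], [-59.6, 2.2], [-59.6, 7.6], [-59.6, 13.1], [-59.6, 18.5], [-59.6, 24.0], [-59.6, 29.4], [-71.7, 34.2]]
L [[-51.1, -43.3], [-46.7, -43.6], [-42.3, -43.3], [-37.7, -43.6], [-33.1, -43.3], [-28.5, -43.6], [-23.8, -43.3], [-19.0, -43.0], [-14.1, -43.3]]
R [[-51.3, 41.1], [-46.9, 40.9], [-42.4, 41.2], [-37.9, 40.9], [-33.3, 40.6], [-28.6, 40.9], [-23.9, 40.6], [-19.1, 40.9], [-14.3, 41.2]]
```

View pics/w15.png

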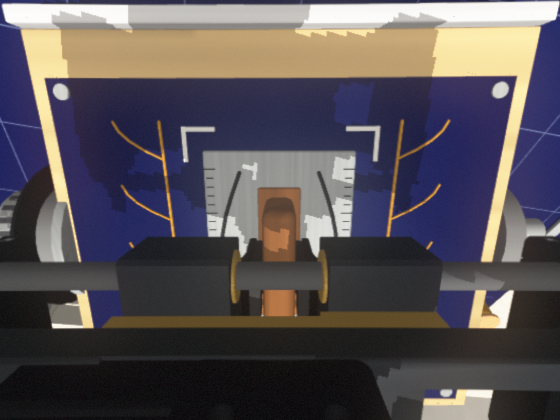

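View pics/s15.png

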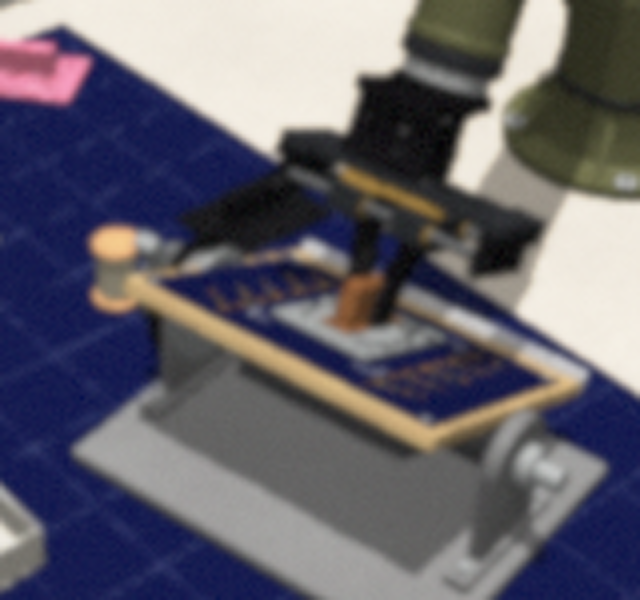

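```bash
python3 - <<'E'
from h import *
from scipy.spatial.transform import Rotation as Rr
import pickle
for n in "w1 w6 w7 w9 w10 w11 w12 w13 w14 w15".split():
    s=pickle.load(open(n+".pkl","rb"))[0]; R=Rr.from_rotvec(s["tool_rot"]).as_matrix()
    print(n,R.T@s["ft_force"],R.T@s["torque"])
E
```

```text
w1 [-0.2498 -0.2118 -0.3984] [-0.0237  0.0319 -0.0927]
w6 [ -0.5102  -6.5438 -16.8109] [-3.8736 -0.1021  0.1955]
w7 [-0.1314 -1.207   0.5327] [-0.045   0.0095 -0.0948]
w9 [ 0.1096 -0.9495  0.3289] [-0.0335  0.005   0.0383]
w10 [ 0.675   1.3154 -0.4344] [ 0.0032 -0.0085 -0.0418]
w11 [-1.4921  0.7595 -0.6185] [-0.1314  0.0118  0.628 ]
w12 [-1.0204  0.9996  0.7365] [ 0.0237 -0.0306  0.668 ]
w13 [-1.2939  1.2628  0.3045] [ 0.0376 -0.0383  0.6572]
w14 [ 0.18    0.9302 -0.5837] [0.0758 0.0746 0.6089]
w15 [-1.448  -6.5862 -0.835 ] [-0.0137  0.0968  1.3707]
```

Call:
play_rows:
  translation:
    - [0,0,0]
    - [0,0,0]
    - [0,0,0]
    - [0,0,0]
    - [0,0,0]
    - [0,0,0]
    - [0,0,0]
    - [0,0,0]
    - [0,0,0]
    - [0,0,0]
  turn:
    - [0,0,0.003]
    - [0,0,0.003]
    - [0,0,0.002]
    - [0,0,0]
    - [0,0,0]
    - [0,0,0]
    - [0,0,0]
    - [0,0,0]
    - [0,0,0]
    - [0,0,0]
  fingers: [-1,-1,-1,-1,-1,-1,-1,-1,-1,-1]

```text
time: 22.13
position: [0.5195, 0.1649, 0.14]
tool_rot: [-1.496, -0.489, -0.202]
ft_force: [-1.0, -1.3, 2.2]
grip_width: 0.183
```

```bash
python3 chk.py
```

```text
F tool [-0.1644 -2.5662 -1.0547] M tool [-0.0206 -0.013   0.8302] M world [-0.1782  0.8112  0.0031]
t 22.13 pos [0.5195 0.1649 0.14  ] F [-1.033  -1.2695  2.2464] grip 0.183
delta mm tool [-0.1616  0.3982  0.4946]
turn [-0.     -0.0005 -0.0066]
```

Call:
play_rows:
  translation:
    - [0,0.3,0]
    - [0,0.2,0]
    - [0,0,0]
    - [0,0,0]
    - [0,0,0]
    - [0,0,0]
    - [0,0,0]
    - [0,0,0]
    - [0,0,0]
    - [0,0,0]
  turn:
    - [0,0,0.002]
    - [0,0,0.002]
    - [0,0,0]
    - [0,0,0]
    - [0,0,0]
    - [0,0,0]
    - [0,0,0]
    - [0,0,0]
    - [0,0,0]
    - [0,0,0]
  fingers: [-1,-1,-1,-1,-1,-1,-1,-1,-1,-1]

```text
time: 22.97
position: [0.5196, 0.1649, 0.1398]
tool_rot: [-1.497, -0.485, -0.199]
ft_force: [-3.1, -1.5, 5.9]
grip_width: 0.183
```

```bash
python3 chk.py
```

```text
F tool [-0.4952 -6.7142 -0.9159] M tool [-0.0306  0.013   0.9352] M world [-0.1956  0.9147 -0.0246]
t 22.97 pos [0.5196 0.1649 0.1398] F [-3.0792 -1.5156  5.864 ] grip 0.183
delta mm tool [-0.1873  0.1298  0.523 ]
turn [ 0.0001 -0.0006 -0.0108]
```

Call:
play_rows:
  translation:
    - [0,0,0]
    - [0,0,0]
    - [0,0,0]
    - [0,0,0]
    - [0,0,0]
    - [0,0,0]
    - [0,0,0]
    - [0,0,0]
    - [0,0,0]
    - [0,0,0]
  turn:
    - [0,0,0.002]
    - [0,0,0.002]
    - [0,0,0]
    - [0,0,0]
    - [0,0,0]
    - [0,0,0]
    - [0,0,0]
    - [0,0,0]
    - [0,0,0]
    - [0,0,0]
  fingers: [-1,-1,-1,-1,-1,-1,-1,-1,-1,-1]

```text
time: 23.8
position: [0.5196, 0.1649, 0.1397]
tool_rot: [-1.498, -0.482, -0.195]
ft_force: [-4.8, -2.0, 5.4]
grip_width: 0.179
```

```bash
python3 chk.py; python3 snap.py w16; python3 chk.py|head -1; python3 lm.py w16 9.4 150 100 410 160; python3 - <<'E'
from h import *
for n in("scene","top"): cv2.imwrite(f"pics/{n}16.png",ctrl.get_image(n))
s=cv2.imread("pics/scene16.png");cv2.imwrite("pics/s16.png",cv2.resize(s[190:270,270:390],None,fx=6,fy=6,interpolation=cv2.INTER_CUBIC))
t=cv2.imread("pics/top16.png");cv2.imwrite("pics/t16.png",cv2.resize(t[120:295,150:440],None,fx=2.7,fy=2.7,interpolation=cv2.INTER_CUBIC))
E
python3 chk.py|head -1
```

```text
F tool [-2.3129 -6.9972 -1.0637] M tool [-0.1129  0.0585  0.9115] M world [-0.2458  0.8812 -0.1006]
t 23.8 pos [0.5196 0.1649 0.1397] F [-4.7649 -1.9847  5.3664] grip 0.179
delta mm tool [-0.1411  0.1223  0.5229]
turn [ 0.0001 -0.0005 -0.0149]
23.8 [0.5196 0.1649 0.1397] [-0.2778 -0.1326 -0.1357  2.1878  0.127   0.6636  1.2581] [-4.7649 -1.9847  5.3664]
F tool [-2.4258 -6.1191 -0.8891] M tool [-0.087   0.012   0.9226] M world [-0.244   0.8928 -0.0474]
312 [191.5994 136.5032] bbox 181 127 34 33 TLtool [-71.6575 -55.3487] TRtool [-71.7172 -36.6547] cent [-66.3483 -49.6421]
356 [367.7416 135.5365] bbox 345 126 35 34 TLtool [-72.3313  34.9302] TRtool [-72.3155  54.1466] cent [-66.9859  48.1096]
1366 [278.5    155.0059] bbox 203 151 152 9 TLtool [-58.7547 -44.0852] TRtool [-58.8623  41.3138] cent [-56.3474  -1.3789]
F tool [-1.3547 -6.9122 -1.8204] M tool [-0.0901  0.032   0.8891] M world [-0.2322  0.8609 -0.0669]
```

View pics/s16.png

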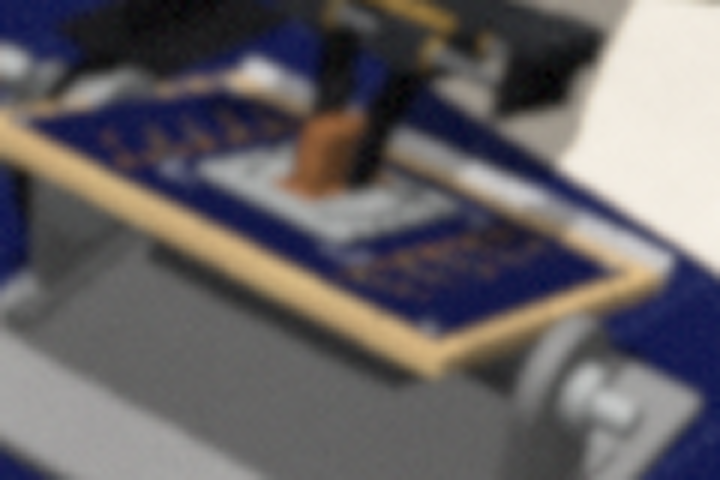

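View pics/t16.png

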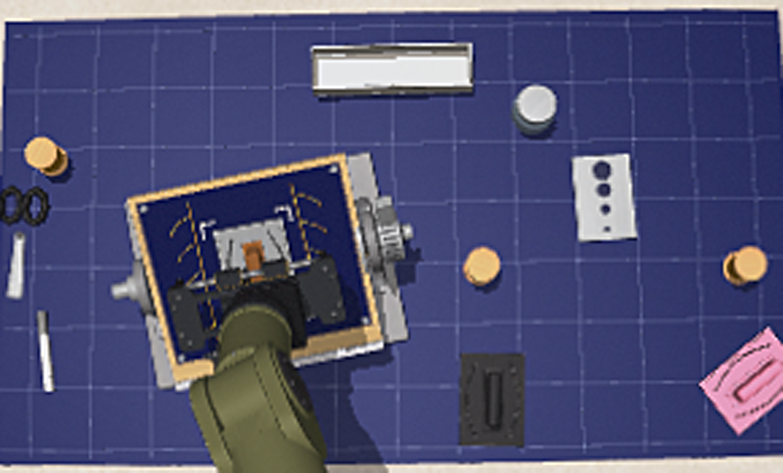

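```bash
python3 - <<'E'
from board import *
a=cv2.imread("pics/top0.png"); b=cv2.imread("pics/top16.png"); sa=cv2.imread("pics/scene0.png"); sb=cv2.imread("pics/scene16.png")
def shift(a,b,box):
    x0,y0,x1,y1=box; f=lambda i:cv2.cvtColor(i[y0:y1,x0:x1],cv2.COLOR_BGR2GRAY).astype(np.float32)
    return cv2.phaseCorrelate(f(a),f(b),cv2.createHanningWindow((x1-x0,y1-y0),cv2.CV_32F))
print("top upper edge UL",shift(a,b,(192,185,224,217)),"UR",shift(a,b,(262,170,290,202)))
print("scene UL corner",shift(sa,sb,(328,228,360,262)),"LL",shift(sa,sb,(362,220,394,252)))
for n,bx in (("circle",(355,170,395,215)),("spoolR",(415,205,438,230)),("spool",(315,205,342,232)),("black",(318,248,348,288)),("pink",(405,238,448,284)),("jar",(335,145,362,175)),("tray",(260,130,330,160)),("sciss",(145,180,172,235)),("pen",(158,230,175,270)),("spoolL",(155,165,180,190))): print(n,shift(a,b,bx))
p=np.load("board.npy"); p=p.copy()
for sl in (p[3],p[3]-.012):
    q=p.copy(); q[3]=sl
    C=pts(q,.06,.042,.040); print(proj(ct,C).tolist(),"scene",proj(cs,C).tolist())
for n,im,bx in(("top",b,(215,190,268,235)),("scene",sb,(290,205,355,240))):
    cv2.imwrite(f"pics/z_{n}.png",cv2.resize(im[bx[1]:bx[3],bx[0]:bx[2]],None,fx=12,fy=12,interpolation=cv2.INTER_CUBIC))
E
```

```text
top upper edge UL ((-0.004547414719457521, -0.023819252070083508), 0.9619166787888389) UR ((0.010974629451506956, 0.006628273359911674), 0.988831719259421)
scene UL corner ((0.27519320563937555, -0.17673298798260006), 0.8972759006751908) LL ((-0.054387542646050946, -0.00028301148616449723), 0.8791229566559196)
circle ((0.004943863305360452, 0.4885805949021922), 0.9956628934542338)
spoolR ((-0.01880648014306452, 0.5085354372570574), 1.007416310509046)
spool ((0.5054168256638452, 0.5099421248167566), 0.9944315641832286)
black ((-0.088879653354768, 0.01398210648235576), 0.9707691621780395)
pink ((0.5104570214293638, 0.02051924261164828), 0.9956232942364834)
jar ((0.5177424803831414, -0.014186730628869881), 0.9920853669260755)
tray ((-0.009119863370287362, 0.0031887573790978507), 0.9917833057818589)
sciss ((0.573980621855144, -0.02093980769892667), 1.0095216208034092)
pen ((0.03337854269975793, -0.010788642556423866), 1.0166197144322926)
spoolL ((0.46900376327460336, 0.4809092475563581), 0.9997345011234283)
[[229.03094077402645, 206.09372613201612], [254.65114051132971, 200.87497240418878], [262.2192972798029, 234.991010068399], [237.21206629849115, 240.0456694097761]] scene [[326.58795547807904, 228.50983895113762], [302.4010710797304, 216.34107012315238], [323.0555968217584, 212.80047278103123], [346.05824472800583, 223.9326159378068]]
[[229.0078402430709, 205.88659127591754], [254.6187185526879, 200.66949494156955], [262.19457847085624, 234.9366061468449], [237.17384161534372, 239.9940395494839]] scene [[326.42255343454224, 228.76592479485797], [302.23782283712393, 216.58684946312144], [323.05042016017, 212.6010659484303], [346.06379032248174, 223.73208854439468]]
```

View pics/z_top.png

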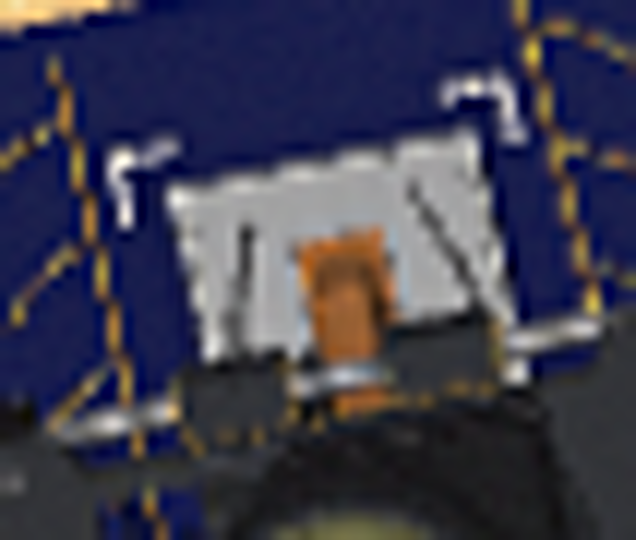

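View pics/z_scene.png

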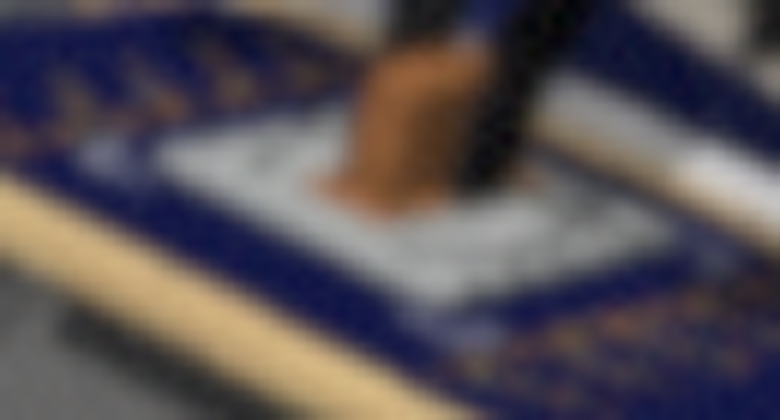

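```bash
python3 - <<'E'
from h import *
s=ctrl.get_state(); print(s["time"],s["ft_force"],s["grip_width"]); ctrl.close_job()
E
```

```text
23.95 [-3.7358 -2.5603  5.6935] 0.18159207827714618
the job is handed in; nothing more can be done
```

I locked the collar, then gripped the template and pressed it flat on the card inside the marks. I handed in at 23.95 s, still gripping and pressing; no verdict came back.

- **Collar:** I pushed the lug over with shut fingers until the force jumped from about 6 N to 16.5 N with no further motion. A wrist picture afterwards put the lug end within about a pixel of its computed place at 1.1 rad. I could not see the white bar itself.
- **Board:** the top-view shift at the upper corners was under 0.03 px, so the slope did not change there. One scene-view corner read 0.3 px, which I took as noise.
- **Centring:** the wrist view puts the template about 0.5 mm off centre in each direction, turned by about 0.005 rad. Rough picks in the coarser top view suggest 1–2 mm off and up to 0.03 rad of turn. I trusted the wrist view, which has the finer pixels.
- **Flushness:** at first only the lower edge touched. I eased the tilt by about 0.016 rad, to roughly 0.436 rad. After that the centre of pressure, worked out from the noisy force and moment readings, was near the middle of the plate. The push is about 7–8 N with a grip force of 40 N.
- **Joint limit:** during the turn in the air, joint 2 read -0.3015 for a moment against its stated limit of -0.30. I moved away from it at once and it ended at -0.13. I don't know whether that counts against the job.
- **Other things:** the bystanders and the two look-alikes showed no real shift between the first and last top views.

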